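Load four battery cells into their welding carriers

ROBOT

A 6-joint arm with a two-finger parallel gripper is mounted at the origin on the work surface. World frame = base frame: x ahead of the robot, y to its left, z up, the work surface at z = 0. Lengths are in m, angles in rad, forces in N, time in s.
With the tool pointing down it reaches from about 0.425 to 0.95 m from the base axis. Payload 3.5 kg.
Tool frame: the origin (TCP) lies at the very end of the fingers, on their centre line; the grasp point (between the pads) lies 19 mm behind it; z points along the fingers, y is the line along which they close (so a half turn about z gives the same grasp; the last joint's range is limited). The gripper opens to 85 mm and grips with 20 to 120 N. Pads are 22 mm wide; open, the fingers measure 114 mm over their backs; the gripper's body (76 mm by 85 mm) begins 54 mm behind the grasp point. The pads swing forward as they close: fully open they stand 13 mm farther back than shut.
Start: joints at [1.195, 0.286, 1.577, -0, 1.279, -0.15], TCP at [0.151, 0.658, 0.231] pointing down, gripper open.
Joint ranges: [-2.77, 2.77], [-0.9, 2.22], [0.21, 2.48], [-1.53, 4.67], [0.24, 2.81], [-2.84, 2.84]. Speed limits (rad/s): [2.79, 2.79, 3.14, 3.14, 3.14, 3.14].

INTERFACE

Orientations are given as a rotation vector (axis times angle).
In Python, from bench import manip gives the robot as it stands.
- The arm moves only by the tool drive_tool, never from a script. Its argument "motion" is a list that holds one entry, the list of rows, each a list of 5 numbers: the shift along the tool's x, y, z in mm, then the turn about the tool's z in rad, then the closure, from 0 (fully open) to 1 (shut). In form: [[[x, y, z, twist, hand], ...]]. A call has 1 to 12 rows; each row shifts and turns the commanded pose from where the row before left it, along the tool's axes as they then stand; what a row does not reach is not made up. A row lasts 1/10 s, in which the tool goes at most 50 mm and 8.59 degrees, less where a joint would pass 70% of its speed; a pose out of reach is approached as far as the arm can. A call is refused whole if a number of a shift passes 50 or a number of a turn 0.15, either way. A call with a gripper value outside its range is refused whole. The fingers move at their own pace and stop on an object; "squeeze" is the grip in N (left out, the last holds). Time passes only in rows, so rows that do not move let the fingers close. It gives the time, the measured TCP pose, the force, the opening and the grip force at its end, in the units of the state.
- manip.get_obs(): the state, without advancing time (a new reading comes with each control period).
- manip.snapshot(name): name is "side" or "top"; returns (picture, depth): 384x512x3 uint8, red, green, blue; 384x512 float32, m along the optical axis (not along the pixel's ray), 0 where there is no reading.
- manip.camera_params(name): a dict with "vertical_fov" (degrees; the focal length in pixels is half the picture's height over the tangent of half this angle, whatever the lens; pixels are square), "cx", "cy" (the principal point, pixels), "world_to_cam" (4x4, takes a point from world to camera coordinates). Camera axes: x right, y down, z forward; pixel columns grow to the right and rows downward; lengths in m; the calibration is good to about 2 mm. A picture is of the moment at which its call begins. camera_params takes no time and is no camera call.
- manip.job_done(): hands the job in; it is judged then, once.
Trained networks look in the newest picture that a camera, given by its name, has taken for a name from the list of things; names that differ only in an ending like _2 or _b are one class to them, and where a whole thing is asked for, a point or a joint stands for the part that bears it (a point fixed in the world has none). Each returns a list of dicts, best first, with "confidence" (0 to 1); they miss things now and then, are a little off and sometimes report something else, mostly with a low value. They report only what shows in the picture. A call takes as long as a camera call. They do not tell look-alikes from the thing itself.
- manip.spot_in(camera, name): "at" ([x, y, z] in m, in world coordinates, good to about 4 mm: the middle of the surface that is visible of it).
- manip.outline_of(camera, name): "pixels" (384x512 bool, what is visible of it).
- manip.landmark_of(camera, name): "at" ([x, y, z] in m, in world coordinates, good to about 4 mm: a listed point, or the origin of a listed thing).
The state is a dict: "time": time; "q": joint angles; "qd": joint speeds; "joint_efforts": joint torques, N m; "tcp_pos": TCP position; "ee_rot": TCP orientation; "ft_force": force on the tool from outside, world axes, zero at the start; "moment": the same for the moment, N m; "opening": finger opening in m; "grasp_force": force on a finger pad.
Only numpy, scipy, OpenCV 4.12 (cv2) and the standard library are available. Lean on these libraries where they do the work, as an engineer would, in place of code of your own. Each camera call takes 0.05 s, during which the arm holds its last target. There are 200 camera calls.

TASK

Load the four battery cells for welding: stand the slim block cell, the stout block cell and the fat round cell upright, each on the carrier plate whose pale outline matches its foot, centred on the outline and squared up with it, and press the long round cell down into the row of spring clips, centred along them, until it lies fully home. Set the cells down gently without dropping them, never tip the standing ones over, and leave everything released and at rest.

Things in the scene. Friction and masses are not known exactly. Their poses are not given: they have to be found in the camera images.
- slim_cell_center (a point): The slim prismatic battery cell: black block with a white top and two bright flat terminals, standing upright, loose. 120 long (along its x) x 26 thick (along its y) x 90 tall (z, up); about 0.5 kg. Point at the centre of the block, 45 above its underside. Either way round is the same.
- stout_cell_center (a point): The stout prismatic battery cell: black block with a white top and two bright flat terminals, standing upright, loose. 84 long (along its x) x 44 thick (along its y) x 80 tall (z, up); about 0.5 kg. Point at its centre, 40 above its underside. Either way round is the same.
- drum_cell_center (a point): The fat round battery cell: a bare steel drum standing upright on its end, loose, 46 in diameter, 80 tall (z, up; a small 3 mm button on top), about 0.34 kg. Point at its centre, 40 above its underside.
- long_cell_center (a point): The long round battery cell: a steel cylinder lying down, loose, 32 in diameter, 140 long (along its x), about 0.28 kg, with a black square end piece 36 x 36 x 8 at each end that keeps it from rolling. Point at its centre, on its axis, 18 above the bench. Either end may go either way.
- slim_carrier: Fixed black plate 156 (x) x 62 (y) x 10 thick with a pale outline 120 x 26, long side along x, in the middle of its top: the place of the slim cell. Origin at the centre of its underside, z up; the outline is centred on it, 10 above it.
- stout_carrier: Fixed black plate 120 (x) x 80 (y) x 10 thick with a pale outline 84 x 44, long side along x, in the middle of its top: the place of the stout cell. Origin at the centre of its underside, z up; the outline is centred on it, 10 above it.
- drum_carrier: Fixed black square plate 84 x 84 x 10 thick with a round pale outline 46 in diameter in the middle of its top: the place of the fat round cell. Origin at the centre of its underside, z up.
- clip_carrier: Fixed black plate 156 (x) x 76 x 6 thick; two steel spring clips, 12 wide, at x = -42 and +42 (72 free between for fingers), flared jaws to y = +-28, 52 high. Origin: centre of underside, z up. The long cell, lying along x, is pressed straight down past the yielding lips (some 10 N; its weight is not enough) onto saddles: its axis is then over the origin, 28 above it.
Mind the look-alikes: they are no part of the job. Leave any orange or purple look-alike of the part that bears long_cell_center alone.

How it is judged:
By the outcome, as a careful person would: the job done as asked, in the order asked, and still so for the second after the job is handed in, with the robot touching nothing.
It also fails if it takes over 104 s, if anything falls off the work surface, if the arm or the gripper's body presses on something with over 40 N, if the wrist force passes 120 N, or if a joint passes its speed limit or range.

## Working session

There is one attempt and no reset: what is moved stays moved. The work goes in short steps, Python scripts to look and compute and a tool call to move; the robot and the scene stay as the last step left them, time stands still between calls to the robot, and variables do not carry over. Pictures are saved under pics/ and viewed, at most 14 in all, crops included, and the job is handed in when it is done.

Besides the shell and the picture viewer there is one more tool, called by a JSON object that holds its "op" and its "data", one argument or row to a line. drive_tool: Moves the arm, as the interface text tells. Its arguments: {"type":"object","properties":{"motion":{"type":"array"},"squeeze":{"type":"number"}},"required":["motion"]}

```bash
ls; mkdir -p pics; cat > h.py <<'E'
from bench import manip
import numpy as np, cv2
from scipy.spatial.transform import Rotation as R
def cam(n):
    p=manip.camera_params(n); f=192/np.tan(np.radians(p["vertical_fov"])/2)
    return f,p["cx"],p["cy"],np.array(p["world_to_cam"])
def cloud(n,d):
    f,cx,cy,T=cam(n); v,u=np.mgrid[:384,:512]
    P=np.stack([(u-cx)/f*d,(v-cy)/f*d,d],-1)
    return (P-T[:3,3])@T[:3,:3]
def pix(n,p):
    f,cx,cy,T=cam(n); c=T[:3,:3]@np.array(p)+T[:3,3]; return (c[0]/c[2]*f+cx,c[1]/c[2]*f+cy)
E
python3 - <<'E'
from h import *
o=manip.get_obs(); print({k:np.round(v,3) for k,v in o.items()})
for n in("side","top"):
    im,d=manip.snapshot(n); cv2.imwrite(f"pics/{n}0.png",im[:,:,::-1]); np.save(f"{n}0.npy",d); 
    p=manip.camera_params(n); print(n,{k:np.round(v,3) for k,v in p.items()})
    for k in["slim_cell_center","stout_cell_center","drum_cell_center","long_cell_center","slim_carrier","stout_carrier","drum_carrier","clip_carrier"]:
        for r in manip.landmark_of(n,k)[:4]: print(k,np.round(r["at"],3),round(r["confidence"],2),np.round(pix(n,r["at"])))
print(manip.get_obs()["time"])
E
```

```text
pics
{'time': np.float64(0.0), 'q': array([ 1.195,  0.287,  1.578,  0.   ,  1.279, -0.15 ]), 'qd': array([-0.   ,  0.001,  0.   ,  0.001,  0.   ,  0.   ]), 'joint_efforts': array([-0.0000e+00, -4.0599e+01, -2.9262e+01, -0.0000e+00,  6.0000e-03,
        0.0000e+00]), 'tcp_pos': array([0.151, 0.657, 0.23 ]), 'ee_rot': array([-0.354, -3.121,  0.004]), 'ft_force': array([ 1.277, -0.432, -0.233]), 'moment': array([-0.032, -0.012, -0.07 ]), 'grasp_force': np.float64(0.0), 'opening': np.float64(0.085)}
side {'vertical_fov': np.float64(48.329), 'cx': np.float64(257.74), 'cy': np.float64(191.602), 'world_to_cam': array([[ 0.877, -0.48 , -0.022, -0.459],
       [-0.301, -0.512, -0.804,  0.216],
       [ 0.375,  0.712, -0.594,  1.011],
       [ 0.   ,  0.   ,  0.   ,  1.   ]])}
slim_cell_center [0.38  0.274 0.045] 0.67 [174. 167.]
stout_cell_center [0.45  0.092 0.04 ] 0.7 [219. 192.]
drum_cell_center [ 0.372 -0.277  0.038] 0.65 [257. 291.]
long_cell_center [ 0.339 -0.428  0.019] 0.9 [281. 357.]
long_cell_center [ 0.433 -0.111  0.021] 0.77 [247. 241.]
long_cell_center [ 0.785 -0.02   0.02 ] 0.71
[... 573 characters left out ...]
503],
       [ 0.168, -0.   , -0.986,  1.122],
       [ 0.   ,  0.   ,  0.   ,  1.   ]])}
slim_cell_center [0.376 0.273 0.045] 0.87 [152. 240.]
stout_cell_center [0.448 0.096 0.038] 0.71 [220. 214.]
drum_cell_center [ 0.37  -0.275  0.044] 0.54 [360. 244.]
long_cell_center [ 0.784 -0.021  0.017] 0.97 [264.  98.]
long_cell_center [ 0.226 -0.298  0.018] 0.83 [368. 299.]
long_cell_center [ 0.343 -0.428  0.023] 0.72 [415. 255.]
long_cell_center [ 0.428 -0.114  0.016] 0.58 [297. 222.]
slim_carrier [ 0.519 -0.405 -0.002] 0.91 [400. 192.]
stout_carrier [ 0.644 -0.159  0.   ] 0.77 [312. 148.]
drum_carrier [ 0.651  0.177 -0.001] 0.96 [194. 144.]
clip_carrier [ 0.535  0.413 -0.003] 0.64 [110. 184.]
0.9
```

View pics/top0.png

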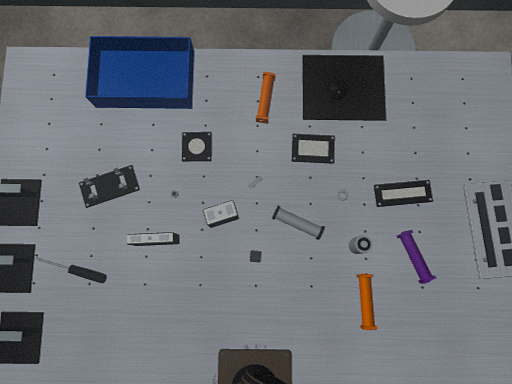

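View pics/side0.png

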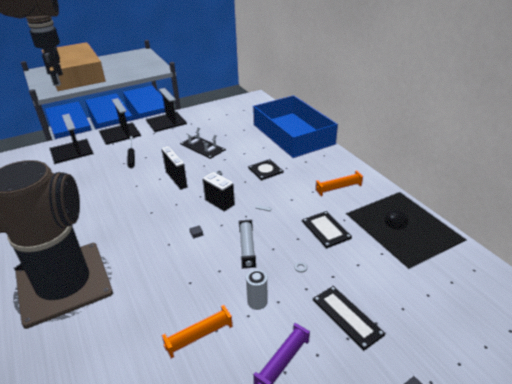

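The grey long cell sits at top px (298,222). Its look-alikes are orange at (265,98) and (367,300), and purple at (415,257). The slim cell is at (153,239), stout (221,213), drum (361,244). The carriers are slim (403,193), stout (313,148), drum (196,146) and clips (109,185). Next I'll measure them precisely in both views.

```bash
cat > meas.py <<'E'
from h import *
def ray(n,uv,z):
    f,cx,cy,T=cam(n); uv=np.atleast_2d(np.array(uv,float)); Rm=T[:3,:3]; c=-Rm.T@T[:3,3]
    dv=np.c_[(uv[:,0]-cx)/f,(uv[:,1]-cy)/f,np.ones(len(uv))]@Rm
    return c+dv*((z-c[2])/dv[:,2])[:,None]
def blob(n,im,d,at,lo,hi,rad,bright):
    "pixels near world point at with cloud height in lo..hi, brightness over bright; rect on their plane"
    P=cloud(n,d); g=im.min(-1)
    m=(d>0)&(np.hypot(P[...,0]-at[0],P[...,1]-at[1])<rad)&(P[...,2]>lo)&(P[...,2]<hi)&(g>=bright)
    k,l,s,c=cv2.connectedComponentsWithStats(m.astype(np.uint8))
    if k<2: return None
    b=1+np.argmax(s[1:,4]); m=l==b; z=np.median(P[m][:,2])
    v,u=np.nonzero(m)
    q=np.concatenate([ray(n,np.c_[u+a,v+e],z)[:,:2] for a in(-.5,.5) for e in(-.5,.5)])
    q0=ray(n,np.c_[u,v],z)[:,:2]
    (cx,cy),(w,h),a=cv2.minAreaRect((q*1000).astype(np.float32))
    if w<h: w,h,a=h,w,a+90
    mu=q0.mean(0); e=np.linalg.eigh(np.cov((q0-mu).T))[1][:,1]
    return dict(n=int(m.sum()),z=round(float(z)*1000,1),mean=np.round(mu*1000,1),rect=np.round([cx,cy],1),size=np.round([w,h],1),ang=round((a+90)%180-90,1),pca=round((np.degrees(np.arctan2(e[1],e[0]))+90)%180-90,1))
E
cat > m1.py <<'E'
from meas import *
W={"slim":((.378,.273),.07,.11,.08,120),"stout":((.449,.094),.062,.1,.06,120),"drum":((.371,-.276),.065,.1,.04,0),"long":((.43,-.112),.022,.06,.095,0),
"slimC":((.515,-.406),.0,.025,.07,140),"stoutC":((.643,-.159),.0,.025,.05,140),"drumC":((.649,.175),.0,.025,.032,140),"clipC":((.53,.413),.03,.07,.09,0)}
import sys
for n in("top","side"):
    im,d=manip.snapshot(n)
    for k,(a,lo,hi,r,b) in W.items(): print(n,k,blob(n,im,d,a,lo,hi,r,b))
E
python3 m1.py
python3 - <<'E'
import cv2,numpy as np
t=cv2.imread("pics/top0.png");s=cv2.imread("pics/side0.png")
a=cv2.resize(t[155:255,70:200],None,fx=3,fy=3);b=cv2.resize(t[195:265,205:335],None,fx=3,fy=3)
c=cv2.resize(s[115:215,140:270],None,fx=3,fy=3);e=cv2.resize(s[205:275,170:300],None,fx=3,fy=3)
cv2.imwrite("pics/c0.png",np.hstack([np.vstack([a,b]),np.vstack([c,e])]))
E
```

```text
top slim {'n': 375, 'z': 89.7, 'mean': array([378.3, 268.9]), 'rect': array([378.3, 269.1]), 'size': array([117. ,  23.9]), 'ang': -87.0, 'pca': np.float64(-86.8)}
top stout {'n': 447, 'z': 80.0, 'mean': array([447.2,  92.7]), 'rect': array([447.8,  93. ]), 'size': array([82.4, 43.1]), 'ang': -70.8, 'pca': np.float64(-70.7)}
top drum {'n': 270, 'z': 80.0, 'mean': array([ 369.4, -276. ]), 'rect': array([ 369.5, -275.8]), 'size': array([49.3, 45.9]), 'ang': -89.4, 'pca': np.float64(-66.4)}
top long {'n': 606, 'z': 31.5, 'mean': array([ 427.8, -115.6]), 'rect': array([ 428.8, -115.5]), 'size': array([147.5,  40.4]), 'ang': 65.7, 'pca': np.float64(65.7)}
top slimC {'n': 292, 'z': 10.0, 'mean': array([ 515.7, -412. ]), 'rect': array([ 515.5, -408.7]), 'size': array([118.6,  26.9]), 'ang': -84.2, 'pca': np.float64(-83.9)}
top stoutC {'n': 334, 'z': 9.9, 'mean': array([ 641.8, -161.7]), 'rect': array([ 642.1, -159.9]), 'size': array([83. , 44.7]), 'ang': 87.8, 'pca': np.float64(89.9)}
top drumC {'n': 159, 'z': 10.1, 'mean': array([643.8, 170.8]), 'rect': array([643.2, 170.9]), 'size': array
[... 832 characters left out ...]
, 'ang': 66.0, 'pca': np.float64(65.7)}
side slimC {'n': 610, 'z': 11.7, 'mean': array([ 517. , -410.3]), 'rect': array([ 516.8, -407.3]), 'size': array([123.6,  30.9]), 'ang': -84.1, 'pca': np.float64(-83.9)}
side stoutC {'n': 365, 'z': 12.1, 'mean': array([ 642.3, -159.4]), 'rect': array([ 642. , -157.9]), 'size': array([89.8, 48.7]), 'ang': 88.0, 'pca': np.float64(87.5)}
side drumC {'n': 97, 'z': 12.6, 'mean': array([644.8, 172.5]), 'rect': array([645.3, 173.8]), 'size': array([48.3, 46.7]), 'ang': -30.6, 'pca': np.float64(-36.8)}
side clipC {'n': 25, 'z': 44.1, 'mean': array([560.8, 378.8]), 'rect': array([560.1, 378.6]), 'size': array([56. , 16.3]), 'ang': 61.7, 'pca': np.float64(63.5)}
```

View pics/c0.png

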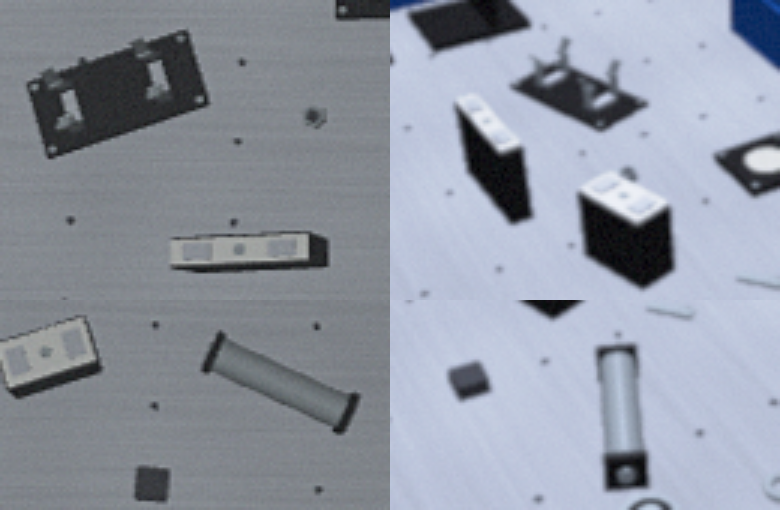

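```bash
cat > plates.py <<'E'
from meas import *
def plate(n,im,d,at,r,zt,thr=75):
    P=cloud(n,d); g=im.max(-1)
    m=(np.hypot(P[...,0]-at[0],P[...,1]-at[1])<r)&(g<thr)&(P[...,2]<.03)
    m=cv2.morphologyEx(m.astype(np.uint8),cv2.MORPH_OPEN,np.ones((2,2)))
    k,l,s,c=cv2.connectedComponentsWithStats(m); b=1+np.argmax(s[1:,4]); v,u=np.nonzero(l==b)
    q=np.concatenate([ray(n,np.c_[u+a,v+e],zt)[:,:2] for a in(-.5,.5) for e in(-.5,.5)])
    z=np.median(P[l==b][:,2])
    (cx,cy),(w,h),a=cv2.minAreaRect((q*1000).astype(np.float32))
    if w<h: w,h,a=h,w,a+90
    return np.round([cx,cy,w,h,(a+90)%180-90,z*1000],1)
if __name__=="__main__":
    for n in("top","side"):
        im=cv2.imread(f"pics/{n}0.png")[:,:,::-1]; d=np.load(f"{n}0.npy")
        for k,a,r,z in(("slimC",(.516,-.408),.1,.01),("stoutC",(.642,-.16),.09,.01),("drumC",(.644,.171),.075,.01),("clipC",(.533,.412),.1,.006)):
            print(n,k,plate(n,im,d,a,r,z))
E
python3 plates.py
cat > go.py <<'E'
import sys; from h import *
# go.py x y z(mm) yang(deg of tool y, mod 180) [rows]: rows to the goal
x,y,z,ya=map(float,sys.argv[1:5])
o=manip.get_obs(); p=o["tcp_pos"]*1000; Rm=R.from_rotvec(o["ee_rot"]).as_matrix()
cur=np.degrees(np.arctan2(Rm[1,1],Rm[0,1])); dy=(ya-cur+90)%180-90
tw=-np.radians(dy); D=np.array([x,y,z])-p
print("t",round(o["time"],2),"tcp",p.round(1),"yang",round(cur,1),"tilt",np.round(Rm[:2,2],4),"open",round(o["opening"],4),"F",o["ft_force"].round(1),"grip",round(o["grasp_force"],1))
N=int(sys.argv[5]) if len(sys.argv)>5 else int(max(np.ceil(np.linalg.norm(D)/45),np.ceil(abs(tw)/.14)))
c=R.from_rotvec(o["ee_rot"])
for i in range(N):
    s=c.inv().apply(D/N); print(np.round(s,1).tolist(),round(tw/N,4)); c=c*R.from_rotvec([0,0,tw/N])
E
python3 go.py 378 269 190 3
```

```text
top slimC [ 511.5 -410.3  159.7   65.5  -84.     9.6]
top stoutC [ 637.6 -162.   121.7   84.7   87.5    9.2]
top drumC [639.5 166.7  87.6  85.1   1.6   9. ]
top clipC [523.9 407.8 158.5  79.4 -70.2   4.9]
side slimC [ 516.5 -412.4  157.9   65.9  -84.4   11.1]
side stoutC [ 640.4 -165.6  124.1   82.5   87.5   11.4]
side drumC [642.8 161.3  90.8  87.  -88.6  11.6]
side clipC [528.1 402.6 156.1  76.4 -70.6   8.6]
t 1.0 tcp [151.1 657.8 231.3] yang 77.1 tilt [ 0. -0.] open 0.0852 F [ 0.6 -1.   0.8] grip 0.0
[-28.0, -29.8, 3.8] 0.1175
[-31.3, -26.3, 3.8] 0.1175
[-34.2, -22.5, 3.8] 0.1175
[-36.6, -18.3, 3.8] 0.1175
[-38.5, -13.9, 3.8] 0.1175
[-39.9, -9.3, 3.8] 0.1175
[-40.7, -4.6, 3.8] 0.1175
[-40.9, 0.2, 3.8] 0.1175
[-40.6, 5.0, 3.8] 0.1175
[-39.7, 9.8, 3.8] 0.1175
[-38.3, 14.4, 3.8] 0.1175
```

{"op": "drive_tool", "data": {
  "motion": [
    [[-28,-29.8,3.8,0.1175,0.3],[-31.3,-26.3,3.8,0.1175,0.3],[-34.2,-22.5,3.8,0.1175,0.3],[-36.6,-18.3,3.8,0.1175,0.3],[-38.5,-13.9,3.8,0.1175,0.3],[-39.9,-9.3,3.8,0.1175,0.3],[-40.7,-4.6,3.8,0.1175,0.3],[-40.9,0.2,3.8,0.1175,0.3],[-40.6,5,3.8,0.1175,0.3],[-39.7,9.8,3.8,0.1175,0.3],[-38.3,14.4,3.8,0.1175,0.3],[0,0,0,0,0.3]]
  ],
  "squeeze": 40
}}

```text
time: 2.2
tcp_pos: [0.3798, 0.2659, 0.1893]
ee_rot: [2.17, 2.27, -0.001]
ft_force: [-0.4, 0.5, 0.8]
opening: 0.0598
grasp_force: 0.0
```

```bash
python3 go.py 378 269 37 3
```

```text
t 2.2 tcp [379.8 265.9 189.3] yang 2.6 tilt [ 0.0005 -0.0012] open 0.0598 F [-0.4  0.5  0.8] grip 0.0
[0.9, -0.4, 38.1] -0.0018
[0.9, -0.4, 38.1] -0.0018
[0.9, -0.4, 38.1] -0.0018
[0.9, -0.4, 38.1] -0.0018
```

{"op": "drive_tool", "data": {
  "motion": [
    [[1,-0.5,38,0,0.3],[1,-0.5,38,0,0.3],[0,0,38,0,0.3],[0,0,38,0,0.3],[0,0,0,0,0.3]]
  ]
}}

```text
time: 2.7
tcp_pos: [0.3722, 0.2696, 0.0326]
ee_rot: [-2.158, -2.276, 0.017]
ft_force: [-0.3, -0.7, 0.4]
opening: 0.0599
grasp_force: 0.0
```

```bash
python3 go.py 378 269 37 3 1
```

```text
t 2.7 tcp [372.2 269.6  32.6] yang 3.1 tilt [-0.0112 -0.0046] open 0.0599 F [-0.3 -0.7  0.4] grip 0.0
[-0.9, 5.7, -4.4] 0.001
```

{"op": "drive_tool", "data": {
  "motion": [
    [[0,0,0,0,0.3],[0,0,0,0,0.3]]
  ]
}}

```text
time: 2.9
tcp_pos: [0.3787, 0.2722, 0.0399]
ee_rot: [2.16, 2.278, 0.007]
ft_force: [0.8, -0.3, -0.1]
opening: 0.06
grasp_force: 0.0
```

```bash
python3 go.py 378 269 37 3 1
```

```text
t 2.9 tcp [378.7 272.2  39.9] yang 3.0 tilt [0.0041 0.0019] open 0.06 F [ 0.8 -0.3 -0.1] grip 0.0
[-3.1, -0.9, 2.9] 0.0008
```

{"op": "drive_tool", "data": {
  "motion": [
    [[-1.5,0,0,0,0.3],[0,0,0,0,0.3],[0,0,0,0,0.3],[0,0,0,0,0.6],[0,0,0,0,0.8],[0,0,0,0,0.8],[0,0,0,0,0.8],[0,0,0,0,0.8]]
  ]
}}

```text
time: 3.7
tcp_pos: [0.3776, 0.2698, 0.0379]
ee_rot: [2.162, 2.279, 0.002]
ft_force: [0.4, -0.3, 1.4]
opening: 0.0259
grasp_force: 42.8
```

```bash
python3 go.py 378 269 37 3 1
```

```text
t 3.7 tcp [377.6 269.8  37.9] yang 3.0 tilt [0.0013 0.0004] open 0.0259 F [ 0.4 -0.3  1.4] grip 42.8
[-0.8, 0.3, 0.9] 0.0002
```

{"op": "drive_tool", "data": {
  "motion": [
    [[0,0,-15,0,0.8],[0,0,-35,0,0.8],[0,0,-40,0,0.8],[0,0,-30,0,0.8],[0,0,-8,0,0.8]]
  ]
}}

```text
time: 4.2
tcp_pos: [0.3778, 0.2701, 0.1678]
ee_rot: [2.161, 2.278, 0.006]
ft_force: [0.2, 0.3, -4.2]
opening: 0.026
grasp_force: 42.3
```

```bash
python3 go.py 530 -50 165 4.5 9
```

```text
t 4.2 tcp [377.8 270.1 167.8] yang 3.0 tilt [0.0035 0.0017] open 0.026 F [ 0.2  0.3 -4.2] grip 42.3
[-36.4, 15.0, 0.3] -0.0029
[-36.5, 14.9, 0.3] -0.0029
[-36.5, 14.8, 0.3] -0.0029
[-36.5, 14.7, 0.3] -0.0029
[-36.6, 14.6, 0.3] -0.0029
[-36.6, 14.5, 0.3] -0.0029
[-36.7, 14.4, 0.3] -0.0029
[-36.7, 14.3, 0.3] -0.0029
[-36.7, 14.2, 0.3] -0.0029
```

{"op": "drive_tool", "data": {
  "motion": [
    [[-25,10,0,0,0.8],[-36.5,15,0,-0.003,0.8],[-37,15,0,-0.003,0.8],[-37,15,0,-0.003,0.8],[-37,15,0,-0.003,0.8],[-37,15,0,-0.003,0.8],[-37,15,0,-0.003,0.8],[-37,15,0,-0.003,0.8],[-37,15,0,-0.003,0.8],[-38,6,0,-0.003,0.8],[-38,0,0,-0.003,0.8],[-38,0,0,-0.003,0.8]]
  ]
}}

```text
time: 5.4
tcp_pos: [0.5398, -0.1559, 0.1615]
ee_rot: [-2.12, -2.309, 0.003]
ft_force: [0.4, -0.3, -5.3]
opening: 0.0257
grasp_force: 42.1
```

```bash
python3 go.py 516 -407.3 150 6 8
```

```text
t 5.4 tcp [ 539.8 -155.9  161.5] yang 4.9 tilt [-0.0061  0.0034] open 0.0257 F [ 0.4 -0.3 -5.3] grip 42.1
[-31.1, -5.6, 1.4] -0.0024
[-31.1, -5.7, 1.4] -0.0024
[-31.0, -5.8, 1.4] -0.0024
[-31.0, -5.9, 1.4] -0.0024
[-31.0, -5.9, 1.4] -0.0024
[-31.0, -6.0, 1.4] -0.0024
[-31.0, -6.1, 1.4] -0.0024
[-31.0, -6.2, 1.4] -0.0024
```

{"op": "drive_tool", "data": {
  "motion": [
    [[-33,-6,2,-0.0025,0.8],[-33,-6,2,-0.0025,0.8],[-33,-6,2,-0.0025,0.8],[-33,-6,2,-0.0025,0.8],[-33,-6,2,-0.0025,0.8],[-33,-6,2,-0.0025,0.8],[-25,-6,0,-0.0025,0.8],[-14,-4,0,-0.0025,0.8],[-4,-1,0,0,0.8],[0,0,0,0,0.8],[0,0,0,0,0.8],[0,0,0,0,0.8]]
  ]
}}

```text
time: 6.6
tcp_pos: [0.5177, -0.3983, 0.1534]
ee_rot: [-2.099, -2.336, -0.001]
ft_force: [-0.0, 0.2, -5.3]
opening: 0.0256
grasp_force: 42.1
```

```bash
python3 go.py 516 -407.3 60 6 4
```

```text
t 6.6 tcp [ 517.7 -398.3  153.4] yang 6.1 tilt [-0.0003  0.0007] open 0.0256 F [-0.   0.2 -5.3] grip 42.1
[-2.2, -0.7, 23.3] 0.0005
[-2.2, -0.7, 23.3] 0.0005
[-2.2, -0.7, 23.3] 0.0005
[-2.2, -0.7, 23.3] 0.0005
```

{"op": "drive_tool", "data": {
  "motion": [
    [[-3,-1,20,0,0.8],[-3,-1,30,0,0.8],[-3,-0.7,27,0,0.8],[0,0,15,0,0.8],[0,0,6,0,0.8],[0,0,0,0,0.8],[0,0,0,0,0.8],[0,0,0,0,0.8],[0,0,0,0,0.8]]
  ]
}}

```text
time: 7.5
tcp_pos: [0.5164, -0.4097, 0.0572]
ee_rot: [2.099, 2.334, -0.0]
ft_force: [1.1, -0.2, -5.1]
opening: 0.0259
grasp_force: 42.0
```

```bash
python3 - <<'E'
from h import *
im,d=manip.snapshot("side"); cv2.imwrite("pics/s1.png",cv2.resize(im[230:384,270:470],None,fx=3,fy=3)[:,:,::-1])
im,d=manip.snapshot("top"); cv2.imwrite("pics/t1.png",cv2.resize(im[140:240,340:460],None,fx=4,fy=4)[:,:,::-1])
a=cv2.imread("pics/s1.png");b=cv2.imread("pics/t1.png")
cv2.imwrite("pics/p1.png",cv2.resize(np.hstack([cv2.resize(a,(520,400)),b]),(800,320)))
E
python3 go.py 516 -407.3 48.5 6 1
```

```text
t 7.6 tcp [ 516.  -409.4   56.5] yang 6.0 tilt [ 0.001  -0.0011] open 0.0259 F [ 0.5  1.  -5.4] grip 42.0
[2.1, 0.2, 8.0] 0.0008
```

View pics/p1.png

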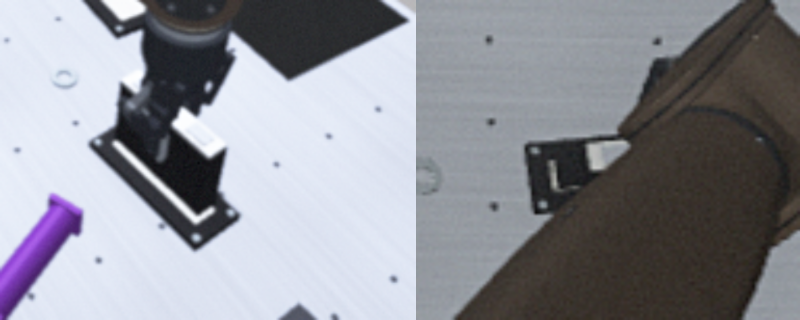

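The cell hangs upright just above its outline. Lowering slowly.

{"op": "drive_tool", "data": {
  "motion": [
    [[2,0,3,0,0.8],[0,0,2.5,0,0.8],[0,0,1,0,0.8],[0,0,0.5,0,0.8],[0,0,0,0,0.8],[0,0,0,0,0.8],[0,0,0,0,0.8]]
  ]
}}

```text
time: 8.3
tcp_pos: [0.5156, -0.4071, 0.0487]
ee_rot: [2.101, 2.335, -0.0]
ft_force: [0.9, -0.4, -4.5]
opening: 0.0256
grasp_force: 42.1
```

```bash
python3 go.py 516 -407.3 48.5 6 1
```

```text
t 8.3 tcp [ 515.6 -407.1   48.7] yang 6.0 tilt [ 0.0002 -0.0002] open 0.0256 F [ 0.9 -0.4 -4.5] grip 42.1
[-0.3, 0.4, 0.2] 0.0008
```

{"op": "drive_tool", "data": {
  "motion": [
    [[0,0,0.5,0,0.8],[0,0,0.5,0,0.8],[0,0,0.4,0,0.8],[0,0,0,0,0.8],[0,0,0,0,0.8]]
  ]
}}

```text
time: 8.8
tcp_pos: [0.5156, -0.4071, 0.048]
ee_rot: [2.101, 2.335, -0.0]
ft_force: [-1.6, 1.5, 1.1]
opening: 0.0256
grasp_force: 42.9
```

{"op": "drive_tool", "data": {
  "motion": [
    [[0,0,0,0,0.6],[0,0,0,0,0.45],[0,0,0,0,0.3],[0,0,0,0,0.3],[0,0,-20,0,0.3],[0,0,-45,0,0.3],[0,0,-45,0,0.2],[40,20,-20,0,0.2],[45,20,0,0,0.2],[45,10,0,0,0.2],[45,0,0,0,0.2],[45,0,0,0,0.2]]
  ]
}}

```text
time: 10.0
tcp_pos: [0.542, -0.1812, 0.1773]
ee_rot: [2.101, 2.335, 0.001]
ft_force: [0.3, 0.1, 0.2]
opening: 0.0683
grasp_force: 0.0
```

```bash
cat > chk.py <<'E'
import sys; from meas import *
x,y,lo,hi,r,b=[float(v) for v in sys.argv[1:7]]
for n in ("top","side"):
    im,d=manip.snapshot(n); print(n,blob(n,im,d,(x/1e3,y/1e3),lo/1e3,hi/1e3,r/1e3,b))
E
python3 chk.py 516 -408 80 120 80 120
python3 go.py 447.5 92.7 150 19.3
```

```text
top {'n': 380, 'z': 100.2, 'mean': array([ 514.1, -407. ]), 'rect': array([ 514.1, -407.1]), 'size': array([120.6,  24.5]), 'ang': -84.0, 'pca': np.float64(-83.9)}
side {'n': 566, 'z': 101.7, 'mean': array([ 514.5, -409.1]), 'rect': array([ 511.9, -407.1]), 'size': array([121.5,  34. ]), 'ang': -83.0, 'pca': np.float64(-83.6)}
t 10.1 tcp [ 541.3 -178.1  176.8] yang 6.3 tilt [-0.001  0.002] open 0.0682 F [-0.3 -0.8  0.1] grip 0.0
[39.9, -9.0, 3.9] -0.0323
[40.2, -7.8, 3.9] -0.0323
[40.4, -6.4, 3.9] -0.0323
[40.6, -5.1, 3.9] -0.0323
[40.8, -3.8, 3.9] -0.0323
[40.9, -2.5, 3.9] -0.0323
[40.9, -1.2, 3.9] -0.0323
```

{"op": "drive_tool", "data": {
  "motion": [
    [[40,-9,4,-0.032,0.2],[40,-8,4,-0.032,0.2],[40.5,-6.5,4,-0.032,0.2],[40.5,-5,4,-0.032,0.2],[41,-4,4,-0.032,0.2],[41,-2.5,4,-0.033,0.2],[41,-1,4,-0.033,0.2],[0,0,0,0,0.2],[0,0,0,0,0.2],[0,0,0,0,0.2]]
  ]
}}

```text
time: 11.1
tcp_pos: [0.4505, 0.0878, 0.1496]
ee_rot: [1.825, 2.556, 0.001]
ft_force: [0.1, -0.7, 0.3]
opening: 0.0684
grasp_force: 0.0
```

```bash
python3 go.py 447.5 92.7 32 19.3 4; python3 - <<'E'
from h import *
im,d=manip.snapshot("top"); a=cv2.resize(im[160:230,365:445],None,fx=6,fy=5)
im,d=manip.snapshot("side"); b=cv2.resize(im[240:350,300:400],(320,350))
cv2.imwrite("pics/p2.png",np.hstack([a,b])[:,:,::-1])
E
```

```text
t 11.1 tcp [450.5  87.8 149.6] yang 18.9 tilt [ 0.0013 -0.0005] open 0.0684 F [ 0.1 -0.7  0.3] grip 0.0
[1.4, -0.4, 29.4] -0.0016
[1.4, -0.3, 29.4] -0.0016
[1.4, -0.3, 29.4] -0.0016
[1.4, -0.3, 29.4] -0.0016
```

View pics/p2.png

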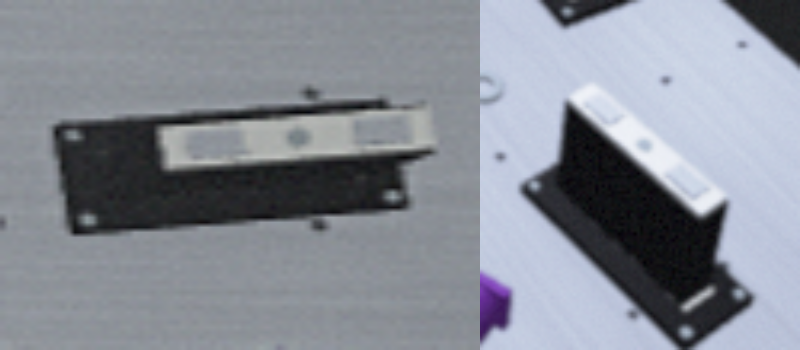

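```bash
cat > sl.py <<'E'
from meas import *
im,d=manip.snapshot("side"); 
u0=np.array(pix("side",(.51,-.47,.01))).astype(int); print(u0)
c=im[u0[1]-12:u0[1]+8,u0[0]-14:u0[0]+14].min(-1); print(c)
uv=[(u,v) for v in range(u0[1]-12,u0[1]+8) for u in range(u0[0]-14,u0[0]+14) if 120<im[v,u].min() and abs(cloud("side",d)[v,u,2]-.011)<.008]
for a,b in zip(uv,ray("side",uv,.01)*1000): print(a,im[a[1],a[0]].min(),b.round(0)[:2])
E
python3 sl.py | tail -60
```

```text
187 163 117  74  45  35  35  36  35  36]
 [ 36  25  37  36  40  40  37  37  39  38  42  39  41  42  86 134 172 167
  145 102  60  40  35  31  34  34  34  33]
 [ 80  35  25  32  38  38  40  38  36  39  38  36  38  73 138 178 164 120
   74  50  35  33  33  39  33  34  36  34]
 [111  78  39  21  32  39  36  37  39  37  40  41  36  61 110 131 111  62
   41  33  33  32  38  37  34  34  30  33]
 [131 121  82  40  19  34  37  32  38  36  40  36  34  38  61  62  52  40
   33  37  33  34  35  32  32  29  36  31]
 [149 169 137  85  41  22  30  40  39  39  34  34  38  38  41  41  34  35
   35  34  39  34  36  32  32  34  26  24]
 [174 187 177 138  84  40  23  31  35  40  38  37  39  31  35  37  30  33
   36  31  36  32  36  37  29  26  28  23]
 [188 191 190 176 138  84  37  23  31  39  36  33  31  37  41  43  38  31
   37  39  33  32  34  34  33  28  49  80]
 [187 191 191 188 177 140  83  36  23  29  32  35  39  63  86  92  67  48
   38  33  37  31  28  26  25  57 111 153]
 [188 188 189 191 191 175 138  85  35  19  30  38  52  97 140 154 127  77
   42  38  35  34  23  32  65 112 157 183]
 [186 
[... 601 characters left out ...]
64.]
(367, 334) 187 [ 522. -465.]
(368, 334) 163 [ 524. -466.]
(364, 335) 134 [ 515. -464.]
(365, 335) 172 [ 517. -465.]
(366, 335) 167 [ 519. -466.]
(367, 335) 145 [ 520. -467.]
(363, 336) 138 [ 512. -465.]
(364, 336) 178 [ 513. -466.]
(365, 336) 164 [ 515. -467.]
(364, 337) 131 [ 512. -468.]
(350, 343) 188 [ 479. -465.]
(353, 343) 191 [ 484. -468.]
(363, 343) 140 [ 501. -478.]
(364, 343) 154 [ 503. -479.]
(365, 343) 127 [ 505. -480.]
(349, 344) 186 [ 476. -466.]
(351, 344) 189 [ 479. -468.]
(363, 344) 150 [ 500. -479.]
(364, 344) 168 [ 501. -480.]
(365, 344) 152 [ 503. -481.]
(363, 345) 122 [ 498. -481.]
(364, 345) 140 [ 500. -482.]
(365, 345) 125 [ 502. -483.]
(372, 345) 151 [ 514. -490.]
```

```bash
cat > m2.py <<'E'
from meas import *
for n in("top","side"):
    im=cv2.imread(f"pics/{n}0.png")[:,:,::-1]; d=np.load(f"{n}0.npy")
    for k,a,r in(("slimC",(.516,-.408),.07),("stoutC",(.642,-.16),.052),("drumC",(.644,.172),.033)):
        for b in (90,110,130): print(n,k,b,blob(n,im,d,a,-.02,.03,r,b))
    if n=="top": print(im[180:202:1,370:436:2].min(-1))
E
python3 m2.py
```

```text
top slimC 90 {'n': 427, 'z': -0.5, 'mean': array([ 468.3, -412.4]), 'rect': array([ 465.1, -413.6]), 'size': array([124.4,  41.4]), 'ang': -84.2, 'pca': np.float64(-84.2)}
top slimC 110 {'n': 417, 'z': -0.5, 'mean': array([ 468. , -412.5]), 'rect': array([ 464.8, -413.7]), 'size': array([124.4,  40.8]), 'ang': -84.0, 'pca': np.float64(-84.1)}
top slimC 130 {'n': 363, 'z': 10.1, 'mean': array([ 515.4, -410.1]), 'rect': array([ 515.6, -410. ]), 'size': array([121.3,  27.1]), 'ang': -84.3, 'pca': np.float64(-84.0)}
top stoutC 90 {'n': 455, 'z': 9.9, 'mean': array([ 642. , -159.8]), 'rect': array([ 642.1, -160.1]), 'size': array([87.9, 46.8]), 'ang': 89.7, 'pca': np.float64(88.5)}
top stoutC 110 {'n': 429, 'z': 9.9, 'mean': array([ 641.9, -160. ]), 'rect': array([ 642.2, -159.8]), 'size': array([82.2, 46.5]), 'ang': 89.0, 'pca': np.float64(86.9)}
top stoutC 130 {'n': 417, 'z': 9.9, 'mean': array([ 641.9, -159.9]), 'rect': array([ 641.8, -159.9]), 'size': array([83.1, 45.4]), 'ang': 87.6, 'pca': np.float64(87.8)}
top drumC 90 {'n': 204, 'z': 9.7, 'mean': array([644.1, 170.7]), 'rect': arr
[... 4262 characters left out ...]
: 87.6, 'pca': np.float64(87.4)}
side stoutC 130 {'n': 372, 'z': 12.2, 'mean': array([ 642.4, -159.2]), 'rect': array([ 642.4, -157.9]), 'size': array([91.5, 50.2]), 'ang': 86.2, 'pca': np.float64(87.2)}
side drumC 90 {'n': 121, 'z': 12.5, 'mean': array([644.9, 171.6]), 'rect': array([646.8, 173.3]), 'size': array([58.4, 51.6]), 'ang': 59.6, 'pca': np.float64(60.3)}
side drumC 110 {'n': 110, 'z': 12.5, 'mean': array([644.4, 171.7]), 'rect': array([643.8, 171.5]), 'size': array([52.4, 48.3]), 'ang': 59.7, 'pca': np.float64(50.4)}
side drumC 130 {'n': 106, 'z': 12.5, 'mean': array([644.6, 171.7]), 'rect': array([643.9, 171.4]), 'size': array([52.4, 48.2]), 'ang': 59.7, 'pca': np.float64(48.6)}
```

The pale sliver at the slim cell's −y end shows it sits about 3 mm too far +y. I'll mend that now.

```bash
python3 go.py 515.6 -407 170 6 11
```

```text
t 11.25 tcp [450.4  87.6 149.4] yang 18.9 tilt [ 0.0006 -0.0002] open 0.0683 F [-0.8  0.3  0.6] grip 0.0
[-44.5, -8.9, -1.9] 0.0204
[-44.6, -8.0, -1.9] 0.0204
[-44.8, -7.1, -1.9] 0.0204
[-44.9, -6.2, -1.9] 0.0204
[-45.0, -5.3, -1.9] 0.0204
[-45.1, -4.4, -1.9] 0.0204
[-45.2, -3.4, -1.9] 0.0204
[-45.3, -2.5, -1.9] 0.0204
[-45.3, -1.6, -1.9] 0.0204
[-45.3, -0.7, -1.9] 0.0204
[-45.3, 0.3, -1.9] 0.0204
```

{"op": "drive_tool", "data": {
  "motion": [
    [[-44.5,-9,-2,0.0204,0.2],[-44.5,-8,-2,0.0204,0.2],[-45,-7,-2,0.0204,0.2],[-45,-6,-2,0.0204,0.2],[-45,-5,-2,0.0204,0.2],[-45,-4.5,-2,0.0204,0.2],[-45,-3.5,-2,0.0204,0.2],[-45,-2.5,-2,0.0204,0.2],[-45.5,-1.5,-2,0.0204,0.2],[-45.5,-0.7,-2,0.0204,0.2],[-45.5,0.3,-2,0.0204,0.2],[0,0,0,0,0.2]]
  ]
}}

```text
time: 12.45
tcp_pos: [0.5155, -0.4123, 0.1712]
ee_rot: [2.105, 2.328, -0.002]
ft_force: [-0.7, 0.1, 0.6]
opening: 0.0684
grasp_force: 0.0
```

{"op": "drive_tool", "data": {
  "motion": [
    [[0,0,0,0,0.2],[0,0,0,0,0.2],[0,0,0,0,0.2]]
  ]
}}

```text
time: 12.75
tcp_pos: [0.5162, -0.4045, 0.171]
ee_rot: [-2.098, -2.338, -0.0]
ft_force: [0.2, 0.9, 0.4]
opening: 0.0683
grasp_force: 0.0
```

```bash
python3 go.py 515 -407.3 48 6 4
```

```text
t 12.75 tcp [ 516.2 -404.5  171. ] yang 6.2 tilt [-0.0004  0.0006] open 0.0683 F [0.2 0.9 0.4] grip 0.0
[-0.7, -0.4, 30.7] 0.0008
[-0.7, -0.4, 30.7] 0.0008
[-0.7, -0.4, 30.7] 0.0008
[-0.7, -0.4, 30.7] 0.0008
```

{"op": "drive_tool", "data": {
  "motion": [
    [[-0.8,-0.3,32,0,0.3],[-0.8,0,36,0,0.3],[-0.7,0,32,0,0.3],[0,0,17,0,0.3],[0,0,6,0,0.3],[0,0,0,0,0.3],[0,0,0,0,0.3],[0,0,0,0,0.5],[0,0,0,0,0.65],[0,0,0,0,0.8],[0,0,0,0,0.8],[0,0,0,0,0.8]]
  ]
}}

```text
time: 13.95
tcp_pos: [0.5166, -0.4086, 0.0497]
ee_rot: [2.098, 2.336, -0.001]
ft_force: [-1.9, 0.6, 6.0]
opening: 0.0254
grasp_force: 40.2
```

{"op": "drive_tool", "data": {
  "motion": [
    [[0,0,0,0,0.8],[0,0,-2,0,0.8],[0,0,-2,0,0.8],[0,0,0,0,0.8],[0,0,0,0,0.8]]
  ]
}}

```text
time: 14.45
tcp_pos: [0.5156, -0.4071, 0.0507]
ee_rot: [-2.098, -2.335, -0.001]
ft_force: [-0.0, 0.7, -5.6]
opening: 0.026
grasp_force: 39.5
```

```bash
python3 go.py 517 -410.6 48 6 1
```

```text
t 14.45 tcp [ 515.6 -407.1   50.7] yang 6.1 tilt [-0.0018  0.002 ] open 0.026 F [-0.   0.7 -5.6] grip 39.5
[-3.7, 1.0, 2.6] 0.0024
```

{"op": "drive_tool", "data": {
  "motion": [
    [[-1.7,0.5,0,0,0.8],[-1.6,0.5,0,0,0.8],[0,0,0,0,0.8],[0,0,0,0,0.8],[0,0,1,0,0.8],[0,0,1,0,0.8],[0,0,0.7,0,0.8],[0,0,0.5,0,0.8],[0,0,0.3,0,0.8],[0,0,0,0,0.8],[0,0,0,0,0.8]]
  ]
}}

```text
time: 15.55
tcp_pos: [0.5177, -0.4111, 0.0498]
ee_rot: [-2.099, -2.337, 0.0]
ft_force: [-3.4, 4.2, 3.5]
opening: 0.0252
grasp_force: 40.6
```

Contact is confirmed, so I'll release and go to the stout cell.

{"op": "drive_tool", "data": {
  "motion": [
    [[0,0,0,0,0.6],[0,0,0,0,0.45],[0,0,0,0,0.3],[0,0,0,0,0.3],[0,0,-20,0,0.3],[0,0,-45,0,0.3],[0,0,-45,0,0.2],[40,20,-15,0,0.2],[45,20,0,0,0.2],[45,10,0,0,0.2],[45,0,0,0,0.2],[45,0,0,0,0.2]]
  ]
}}

```text
time: 16.75
tcp_pos: [0.5439, -0.1853, 0.1737]
ee_rot: [2.099, 2.337, 0.001]
ft_force: [0.3, -0.2, 0.0]
opening: 0.0682
grasp_force: 0.0
```

```bash
python3 chk.py 516 -410 80 120 80 120
python3 go.py 447.5 92.7 150 19.3; python3 - <<'E'
from h import *
im,d=manip.snapshot("side"); cv2.imwrite("pics/p3.png",cv2.resize(im[260:350,300:400],(500,450))[:,:,::-1])
E
```

```text
top {'n': 379, 'z': 100.3, 'mean': array([ 515.4, -409.5]), 'rect': array([ 515.5, -409.5]), 'size': array([120.6,  24.5]), 'ang': -84.2, 'pca': np.float64(-83.9)}
side {'n': 566, 'z': 101.5, 'mean': array([ 515.8, -410.9]), 'rect': array([ 511.1, -409.5]), 'size': array([120.7,  37.3]), 'ang': -84.0, 'pca': np.float64(-83.6)}
t 16.85 tcp [ 543.1 -182.2  173.2] yang 6.4 tilt [-0.001  0.002] open 0.0686 F [-0.1 -0.4 -0.1] grip 0.0
[40.5, -9.2, 3.4] -0.0321
[40.8, -7.9, 3.4] -0.0321
[41.1, -6.6, 3.4] -0.0321
[41.2, -5.2, 3.4] -0.0321
[41.4, -3.9, 3.4] -0.0321
[41.5, -2.6, 3.4] -0.0321
[41.6, -1.2, 3.4] -0.0321
```

View pics/p3.png

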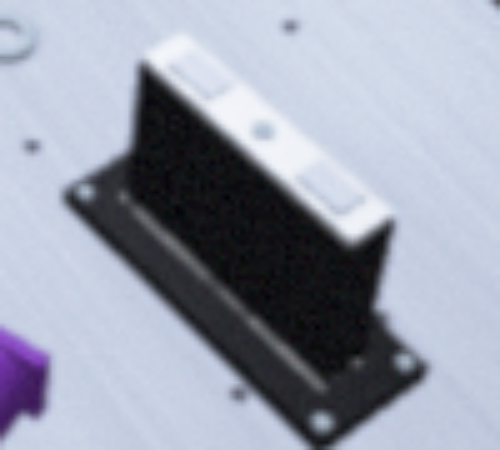

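The slim cell is now within about 1 mm, with only hairline slivers showing. On to the stout cell.

{"op": "drive_tool", "data": {
  "motion": [
    [[41,-9,3,-0.032,0.2],[41,-8,3,-0.032,0.2],[41,-6.5,3,-0.032,0.2],[41,-5,3,-0.032,0.2],[41.5,-4,3,-0.032,0.2],[41.5,-2.5,3,-0.032,0.2],[35,-1,3,-0.032,0.2],[6,0,0,0,0.2],[0,0,0,0,0.2],[0,0,0,0,0.2],[0,0,0,0,0.2],[0,0,0,0,0.2]]
  ]
}}

```text
time: 18.1
tcp_pos: [0.4509, 0.0872, 0.1528]
ee_rot: [1.827, 2.555, 0.0]
ft_force: [-0.6, 0.4, 0.2]
opening: 0.0682
grasp_force: 0.0
```

```bash
python3 go.py 448 92.7 32 19.3 4
```

```text
t 18.1 tcp [450.9  87.2 152.8] yang 18.9 tilt [ 0.0004 -0.0002] open 0.0682 F [-0.6  0.4  0.2] grip 0.0
[1.5, -0.2, 30.2] -0.0019
[1.5, -0.2, 30.2] -0.0019
[1.5, -0.2, 30.2] -0.0019
[1.5, -0.2, 30.2] -0.0019
```

{"op": "drive_tool", "data": {
  "motion": [
    [[2,-0.4,32,-0.004,0.2],[2,-0.4,35,-0.004,0.2],[2,0,30,0,0.2],[0,0,17,0,0.2],[0,0,6,0,0.2],[0,0,0,0,0.2],[0,0,0,0,0.3],[0,0,0,0,0.4],[0,0,0,0,0.5],[0,0,0,0,0.6],[0,0,0,0,0.6],[0,0,0,0,0.6]]
  ]
}}

```text
time: 19.3
tcp_pos: [0.4488, 0.0937, 0.0341]
ee_rot: [1.813, 2.563, 0.002]
ft_force: [0.2, -0.2, 5.9]
opening: 0.0433
grasp_force: 41.9
```

{"op": "drive_tool", "data": {
  "motion": [
    [[0,0,0,0,0.6],[0,0,0,0,0.6]]
  ]
}}

```text
time: 19.5
tcp_pos: [0.4488, 0.0937, 0.0341]
ee_rot: [1.813, 2.562, 0.002]
ft_force: [-0.6, -0.9, 6.4]
opening: 0.0437
grasp_force: 41.9
```

```bash
python3 go.py 448 92.7 32 19.3 1
```

```text
t 19.5 tcp [448.8  93.7  34.1] yang 19.4 tilt [ 0.0027 -0.0002] open 0.0437 F [-0.6 -0.9  6.4] grip 41.9
[-0.6, -1.1, 2.1] 0.0022
```

{"op": "drive_tool", "data": {
  "motion": [
    [[0,0,-12,0,0.6],[0,0,-30,0,0.6],[0,0,-35,0,0.6],[0,0,-25,0,0.6],[0,0,-8,0,0.6]]
  ]
}}

```text
time: 20.0
tcp_pos: [0.4481, 0.0938, 0.1448]
ee_rot: [1.813, 2.562, 0.003]
ft_force: [0.1, -0.5, -5.1]
opening: 0.0436
grasp_force: 43.0
```

```bash
python3 go.py 643 -159.6 130 -2.2 9
```

```text
t 20.0 tcp [448.1  93.8 144.8] yang 19.4 tilt [0.0037 0.    ] open 0.0436 F [ 0.1 -0.5 -5.1] grip 43.0
[-33.8, 11.0, 1.7] 0.042
[-33.3, 12.4, 1.7] 0.042
[-32.7, 13.8, 1.7] 0.042
[-32.1, 15.2, 1.7] 0.042
[-31.4, 16.5, 1.7] 0.042
[-30.7, 17.8, 1.7] 0.042
[-29.9, 19.1, 1.7] 0.042
[-29.1, 20.3, 1.7] 0.042
[-28.2, 21.5, 1.7] 0.042
```

{"op": "drive_tool", "data": {
  "motion": [
    [[-24,8,1,0.042,0.6],[-33.5,12,1,0.042,0.6],[-33,14,1,0.042,0.6],[-32,15,1,0.042,0.6],[-31.5,16.5,1,0.042,0.6],[-31,18,2,0.042,0.6],[-30,19,2,0.042,0.6],[-29,20,2,0.042,0.6],[-25,19,2,0.042,0.6],[-11,5,2,0,0.6],[0,0,0,0,0.6],[0,0,0,0,0.6]]
  ]
}}

```text
time: 21.2
tcp_pos: [0.6357, -0.1592, 0.1254]
ee_rot: [-2.261, -2.175, 0.002]
ft_force: [0.4, -0.1, -5.8]
opening: 0.0434
grasp_force: 42.9
```

{"op": "drive_tool", "data": {
  "motion": [
    [[0,0,0,0,0.6],[0,0,0,0,0.6]]
  ]
}}

```text
time: 21.4
tcp_pos: [0.6369, -0.1591, 0.1275]
ee_rot: [-2.262, -2.179, 0.0]
ft_force: [0.1, -0.0, -5.7]
opening: 0.044
grasp_force: 42.9
```

```bash
python3 go.py 643 -159.6 52 -2.2 3
```

```text
t 21.4 tcp [ 636.9 -159.1  127.5] yang -2.2 tilt [-0.0008  0.0005] open 0.044 F [ 0.1 -0.  -5.7] grip 42.9
[-0.1, 2.1, 25.2] 0.0003
[-0.1, 2.1, 25.2] 0.0003
[-0.1, 2.1, 25.2] 0.0003
```

{"op": "drive_tool", "data": {
  "motion": [
    [[-0.2,2,18,0,0.6],[-0.2,2,26,0,0.6],[0,2,22,0,0.6],[0,0,9,0,0.6],[0,0,3,0,0.6],[0,0,0,0,0.6],[0,0,0,0,0.6],[0,0,0,0,0.6],[0,0,0,0,0.6]]
  ]
}}

```text
time: 22.3
tcp_pos: [0.6442, -0.1613, 0.0509]
ee_rot: [2.263, 2.176, 0.001]
ft_force: [0.6, -0.0, -6.2]
opening: 0.0432
grasp_force: 42.9
```

```bash
python3 go.py 643 -159.6 44 -2.2 1
```

```text
t 22.3 tcp [ 644.2 -161.3   50.9] yang -2.2 tilt [ 0.002  -0.0008] open 0.0432 F [ 0.6 -0.  -6.2] grip 42.9
[1.7, -1.3, 6.9] -0.0005
```

{"op": "drive_tool", "data": {
  "motion": [
    [[1,-0.7,3,0,0.6],[0,0,2,0,0.6],[0,0,1,0,0.6],[0,0,0.5,0,0.6],[0,0,0,0,0.6],[0,0,0,0,0.6],[0,0,0,0,0.6]]
  ]
}}

```text
time: 23.0
tcp_pos: [0.6428, -0.1598, 0.0442]
ee_rot: [-2.264, -2.178, 0.0]
ft_force: [-3.6, 2.7, 4.1]
opening: 0.044
grasp_force: 43.9
```

```bash
python3 go.py 643 -159.6 44 -2.2 1
```

```text
t 23.0 tcp [ 642.8 -159.8   44.2] yang -2.2 tilt [-0.0006  0.0003] open 0.044 F [-3.6  2.7  4.1] grip 43.9
[0.2, 0.2, 0.2] -0.0004
```

{"op": "drive_tool", "data": {
  "motion": [
    [[0,0,0,0,0.45],[0,0,0,0,0.3],[0,0,0,0,0.2],[0,0,0,0,0.15],[0,0,-20,0,0.15],[0,0,-45,0,0.15],[0,0,-45,0,0.15],[-15,-25,-5,0,0.15],[-18,-40,0,0,0.15],[-18,-40,0,0,0.15],[-18,-40,0,0,0.15],[-18,-40,0,0,0.15]]
  ]
}}

```text
time: 24.2
tcp_pos: [0.4532, -0.2402, 0.1583]
ee_rot: [2.263, 2.178, -0.0]
ft_force: [0.7, -0.6, 0.2]
opening: 0.0722
grasp_force: 0.0
```

```bash
python3 chk.py 642 -160 75 110 60 120
python3 go.py 370 -276 150 -30; python3 - <<'E'
from h import *
im,d=manip.snapshot("side"); cv2.imwrite("pics/p4.png",cv2.resize(im[180:260,285:365],(480,480))[:,:,::-1])
E
```

```text
top {'n': 445, 'z': 90.1, 'mean': array([ 641.4, -160.4]), 'rect': array([ 641.4, -161. ]), 'size': array([84.5, 43.2]), 'ang': 87.1, 'pca': np.float64(88.1)}
side {'n': 349, 'z': 92.1, 'mean': array([ 640.4, -161.3]), 'rect': array([ 639. , -161.5]), 'size': array([91.2, 48.1]), 'ang': 85.8, 'pca': np.float64(86.8)}
t 24.3 tcp [ 450.9 -240.7  157.5] yang -2.5 tilt [-0.002   0.0002] open 0.0725 F [ 0.6  0.2 -0.3] grip 0.0
[-9.7, -19.8, 1.9] 0.1202
[-12.0, -18.5, 1.9] 0.1202
[-14.1, -17.0, 1.9] 0.1202
[-16.1, -15.1, 1.9] 0.1202
```

View pics/p4.png

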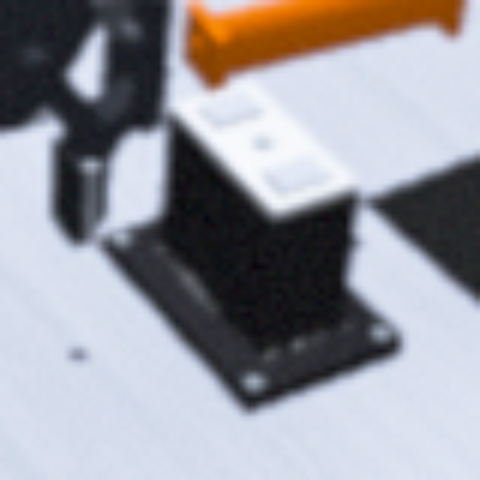

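The stout cell is also well within 1 mm. Now the drum, with no twist needed.

```bash
python3 - <<'E'
from meas import *
im=cv2.imread("pics/top0.png")[:,:,::-1]; d=np.load("top0.npy"); P=cloud("top",d)
m=(np.hypot(P[...,0]-.37,P[...,1]+.276)<.04)&(P[...,2]>.076)&(P[...,2]<.09); print(m.sum(),(P[m].mean(0)*1000).round(1),[(P[m].min(0)*1000).round(1),(P[m].max(0)*1000).round(1)])
T=cam("top")[3]; print(-T[:3,:3].T@T[:3,3])
E
python3 go.py 370 -276 150 -2.5 4
```

```text
251 [ 369.6 -277.2   80.3] [array([ 347.8, -299.9,   76. ]), array([ 391.5, -254.7,   87.5])]
[ 0.30648102 -0.00331209  1.19092744]
t 24.35 tcp [ 453.  -240.4  158.1] yang -2.4 tilt [ 0.0003 -0.0002] open 0.0727 F [-0.4 -0.7  0.1] grip 0.0
[-9.8, -20.3, 2.0] 0.0003
[-9.8, -20.3, 2.0] 0.0003
[-9.8, -20.3, 2.0] 0.0003
[-9.8, -20.3, 2.0] 0.0003
```

{"op": "drive_tool", "data": {
  "motion": [
    [[-9.8,-20,2,0,0.15],[-10,-20,2,0,0.15],[-10,-20,2,0,0.15],[-9.5,-20,2,0,0.15],[0,0,0,0,0.15],[0,0,0,0,0.15],[0,0,0,0,0.15],[0,0,0,0,0.15]]
  ]
}}

```text
time: 25.15
tcp_pos: [0.3741, -0.2757, 0.1504]
ee_rot: [2.262, 2.179, 0.0]
ft_force: [0.8, 0.5, -0.1]
opening: 0.0729
grasp_force: 0.0
```

```bash
python3 go.py 370.5 -276.8 32 -2.5 4
```

```text
t 25.15 tcp [ 374.1 -275.7  150.4] yang -2.2 tilt [ 0.0005 -0.0003] open 0.0729 F [ 0.8  0.5 -0.1] grip 0.0
[-0.3, -0.9, 29.6] 0.0015
[-0.3, -0.9, 29.6] 0.0015
[-0.3, -0.9, 29.6] 0.0015
[-0.3, -0.9, 29.6] 0.0015
```

{"op": "drive_tool", "data": {
  "motion": [
    [[-0.5,-1.5,32,0,0.15],[-0.5,-1.5,35,0,0.15],[0,-0.5,29,0,0.15],[0,0,16,0,0.15],[0,0,5,0,0.15],[0,0,0,0,0.15],[0,0,0,0,0.3],[0,0,0,0,0.4],[0,0,0,0,0.45],[0,0,0,0,0.6],[0,0,0,0,0.6],[0,0,0,0,0.6]]
  ]
}}

```text
time: 26.35
tcp_pos: [0.3704, -0.2774, 0.0344]
ee_rot: [2.263, 2.176, 0.0]
ft_force: [0.2, 1.3, 6.0]
opening: 0.045
grasp_force: 40.6
```

{"op": "drive_tool", "data": {
  "motion": [
    [[0,0,-12,0,0.6],[0,0,-30,0,0.6],[0,0,-40,0,0.6],[0,0,-40,0,0.6],[0,0,-10,0,0.6]]
  ]
}}

```text
time: 26.85
tcp_pos: [0.371, -0.2785, 0.1699]
ee_rot: [2.258, 2.172, -0.001]
ft_force: [0.4, -0.5, -2.3]
opening: 0.0452
grasp_force: 42.0
```

```bash
python3 go.py 540 -20 165 -2.5 7
```

```text
t 26.85 tcp [ 371.  -278.5  169.9] yang -2.2 tilt [ 0.0053 -0.0065] open 0.0452 F [ 0.4 -0.5 -2.3] grip 42.0
[37.8, 22.7, 0.6] 0.0007
[37.9, 22.7, 0.6] 0.0007
[37.9, 22.6, 0.6] 0.0007
[37.9, 22.6, 0.6] 0.0007
[37.9, 22.6, 0.6] 0.0007
[37.9, 22.6, 0.6] 0.0007
[37.9, 22.5, 0.6] 0.0007
```

{"op": "drive_tool", "data": {
  "motion": [
    [[27,15,0,0,0.6],[40,22.5,1,0,0.6],[41,23,1,0,0.6],[41,23,1,0,0.6],[41,23,1,0,0.6],[41,23,1,0,0.6],[41,23,1,0,0.6],[41,23,1,0,0.6],[41,23,1,0,0.6],[41,23,1,0,0.6],[33,18.5,1,0,0.6],[20,11,0,0,0.6]]
  ]
}}

```text
time: 28.05
tcp_pos: [0.6372, 0.1637, 0.1521]
ee_rot: [-2.26, -2.178, 0.005]
ft_force: [0.0, 0.5, -3.8]
opening: 0.0451
grasp_force: 42.2
```

{"op": "drive_tool", "data": {
  "motion": [
    [[6,3,10,0,0.6],[0,0,15,0,0.6],[0,0,15,0,0.6],[0,0,0,0,0.6],[0,0,0,0,0.6],[0,0,0,0,0.6]]
  ]
}}

```text
time: 28.65
tcp_pos: [0.6414, 0.1663, 0.1157]
ee_rot: [2.265, 2.176, 0.001]
ft_force: [-0.2, 0.6, -3.1]
opening: 0.0454
grasp_force: 42.1
```

```bash
python3 go.py 645 170.5 50 -2.2 3
```

```text
t 28.65 tcp [641.4 166.3 115.7] yang -2.3 tilt [0.001 0.   ] open 0.0454 F [-0.2  0.6 -3.1] grip 42.1
[1.4, 1.1, 21.9] -0.0005
[1.4, 1.1, 21.9] -0.0005
[1.4, 1.1, 21.9] -0.0005
```

{"op": "drive_tool", "data": {
  "motion": [
    [[1.4,1,16,0,0.6],[1.4,1,24,0,0.6],[1.4,1,16,0,0.6],[0,0,7,0,0.6],[0,0,3,0,0.6],[0,0,0,0,0.6],[0,0,0,0,0.6],[0,0,0,0,0.6],[0,0,0,0,0.6]]
  ]
}}

```text
time: 29.55
tcp_pos: [0.6448, 0.1712, 0.0501]
ee_rot: [2.264, 2.177, 0.002]
ft_force: [-0.4, 0.2, -2.2]
opening: 0.045
grasp_force: 42.1
```

```bash
python3 go.py 645 170.5 44.5 -2.2 1
```

```text
t 29.55 tcp [644.8 171.2  50.1] yang -2.2 tilt [0.0016 0.0002] open 0.045 F [-0.4  0.2 -2.2] grip 42.1
[-0.7, 0.2, 5.6] -0.0005
```

{"op": "drive_tool", "data": {
  "motion": [
    [[-0.5,0.2,2.5,0,0.6],[0,0,1.5,0,0.6],[0,0,0.7,0,0.6],[0,0,0.5,0,0.6],[0,0,0.3,0,0.6],[0,0,0,0,0.6],[0,0,0,0,0.6]]
  ]
}}

```text
time: 30.25
tcp_pos: [0.6443, 0.1707, 0.0444]
ee_rot: [-2.264, -2.178, 0.001]
ft_force: [-4.4, -0.3, 5.2]
opening: 0.0456
grasp_force: 42.7
```

```bash
python3 go.py 645 170.5 44.5 -2.2 1
```

```text
t 30.25 tcp [644.3 170.7  44.4] yang -2.2 tilt [-0.0006 -0.0001] open 0.0456 F [-4.4 -0.3  5.2] grip 42.7
[-0.1, 0.7, -0.1] -0.0004
```

{"op": "drive_tool", "data": {
  "motion": [
    [[0,0,0,0,0.45],[0,0,0,0,0.3],[0,0,0,0,0.2],[0,0,0,0,0.15],[0,0,-20,0,0.15],[0,0,-45,0,0.15],[0,0,-45,0,0.15],[-25,-20,-10,0.03,0.2],[-35,-30,0,0.05,0.25],[-35,-30,0,0.05,0.25],[-35,-30,0,0.05,0.25],[-35,-30,0,0.05,0.25]]
  ]
}}

```text
time: 31.45
tcp_pos: [0.4837, 0.0242, 0.1637]
ee_rot: [2.5, 1.901, 0.001]
ft_force: [0.8, -1.0, 0.6]
opening: 0.064
grasp_force: 0.0
```

```bash
python3 chk.py 644 170 84 100 40 0; python3 chk.py 428 -115 22 60 95 0
python3 go.py 429 -115.7 120 -24.3; python3 - <<'E'
from h import *
im,d=manip.snapshot("side"); a=cv2.resize(im[125:165,175:235],(480,320)); a2=cv2.resize(im[120:200,230:300],(280,320))
im,d=manip.snapshot("top"); b=cv2.resize(im[160:210,75:145],(448,320)); b2=cv2.resize(im[120:175,170:220],(291,320))
c=np.zeros((640,760,3),np.uint8); c[:320,:480]=a; c[:320,480:]=a2; c[320:,:448]=b; c[320:,448:739]=b2
cv2.imwrite("pics/p5.png",cv2.resize(c,(712,600))[:,:,::-1])
E
```

```text
top {'n': 232, 'z': 89.8, 'mean': array([642.6, 169.7]), 'rect': array([642.2, 169.2]), 'size': array([47.8, 46.6]), 'ang': -89.4, 'pca': np.float64(36.9)}
side {'n': 110, 'z': 92.1, 'mean': array([640.8, 165.1]), 'rect': array([639. , 166.9]), 'size': array([60.4, 46.3]), 'ang': 59.8, 'pca': np.float64(49.3)}
top {'n': 605, 'z': 31.6, 'mean': array([ 427.9, -115.4]), 'rect': array([ 429. , -115.5]), 'size': array([147.7,  39.9]), 'ang': 65.7, 'pca': np.float64(65.7)}
side {'n': 551, 'z': 33.6, 'mean': array([ 426.1, -120.5]), 'rect': array([ 427.3, -117.6]), 'size': array([163.5,  37.5]), 'ang': 66.0, 'pca': np.float64(65.9)}
t 31.65 tcp [484.7  24.8 163.9] yang -15.5 tilt [ 0.0017 -0.    ] open 0.0637 F [-0.3  0.9  0.3] grip 0.0
[-37.6, -4.1, 11.0] 0.0385
[-37.7, -2.6, 11.0] 0.0385
[-37.8, -1.2, 11.0] 0.0385
[-37.8, 0.3, 11.0] 0.0385
```

View pics/p5.png

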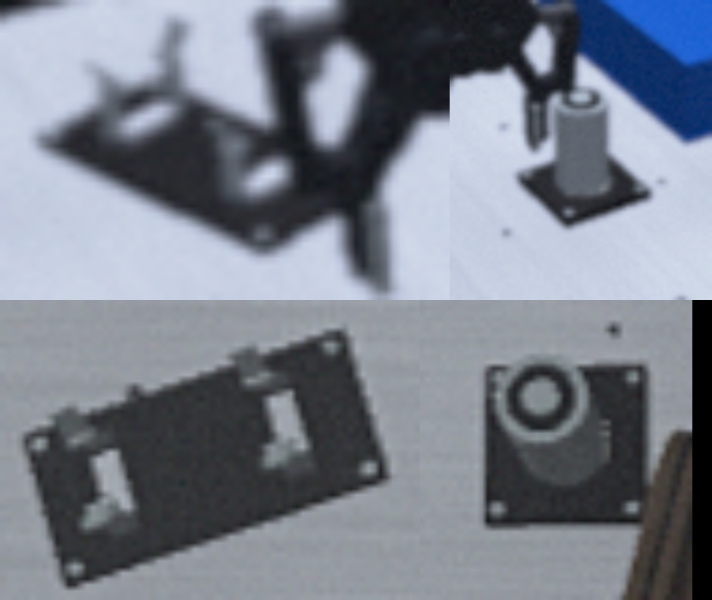

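The drum stands well on its outline. In the top crop, the clip carrier's four corner holes at crop px (38,444), (332,345), (370,468) and (75,569) give its centre.

```bash
cat > holes.py <<'E'
from meas import *
def holes(n,im,guess,ang,z=.006):
    g=im.min(-1).astype(float); a=np.radians(ang); e=np.array([np.cos(a),np.sin(a)]); f=np.array([-e[1],e[0]]); out=[]
    for i in(-1,1):
        for j in(-1,1):
            p=np.array(guess)+i*.070*e+j*.030*f; u,v=pix(n,(*p,z)); u,v=int(round(u)),int(round(v))
            w=np.clip(g[v-3:v+4,u-3:u+4]-60,0,None); y,x=np.mgrid[v-3:v+4,u-3:u+4]
            # keep only the blob nearest the middle
            l=cv2.connectedComponents((w>0).astype(np.uint8))[1]; ks=[k for k in range(1,l.max()+1)]
            k=min(ks,key=lambda k:np.hypot(*(np.argwhere(l==k).mean(0)-3))) if ks else 0
            w=w*(l==k); q=ray(n,[(w*x).sum()/w.sum(),(w*y).sum()/w.sum()],z)[0,:2]*1000; out.append(q); print(i,j,(u,v),q.round(1))
    o=np.array(out); d=(o[2]+o[3]-o[0]-o[1]); print("centre",o.mean(0).round(1),"len",np.linalg.norm(d)/2,"ang",np.degrees(np.arctan2(d[1],d[0])).round(1))
im=cv2.imread("pics/top0.png")[:,:,::-1]; holes("top",im,(.5265,.411),-70.4)
im=cv2.imread("pics/side0.png")[:,:,::-1]; holes("side",im,(.5265,.411),-70.4)
E
python3 holes.py
```

```text
-1 -1 (87, 204) [472.3 472.3]
-1 1 (82, 184) [533.  491.3]
1 -1 (136, 188) [522.5 334.5]
1 1 (130, 168) [583.4 358.6]
centre [527.8 414.2] len 144.2423195370907 ang -69.6
-1 -1 (182, 143) [471.9 474.9]
-1 1 (195, 137) [530.3 488.9]
1 -1 (210, 157) [517.9 321.6]
1 1 (222, 150) [579.1 347.4]
centre [524.8 408.2] len 154.7897860894186 ang -72.2
```

{"op": "drive_tool", "data": {
  "motion": [
    [[-37.5,-4,5,0.038,0.25],[-37.5,-2.5,10,0.038,0.25],[-37.5,-1,10,0.039,0.25],[-37,0,10,0.039,0.25],[-3,0,5,0,0.25],[0,0,0,0,0.25],[0,0,0,0,0.25],[0,0,0,0,0.25]]
  ]
}}

```text
time: 32.55
tcp_pos: [0.4296, -0.116, 0.1242]
ee_rot: [2.636, 1.708, 0.001]
ft_force: [-0.1, -1.4, -0.0]
opening: 0.0638
grasp_force: 0.0
```

```bash
python3 go.py 429.5 -115.7 40 -24.3 3
```

```text
t 32.55 tcp [ 429.6 -116.   124.2] yang -24.1 tilt [ 0.001  -0.0002] open 0.0638 F [-0.1 -1.4 -0. ] grip 0.0
[0.1, -0.1, 28.1] 0.0012
[0.1, -0.1, 28.1] 0.0012
[0.1, -0.1, 28.1] 0.0012
```

{"op": "drive_tool", "data": {
  "motion": [
    [[0,0,25,0.003,0.25],[0,0,35,0,0.25],[0,0,32,0,0.25],[0,0,15,0,0.25],[0,0,7,0,0.25],[0,0,0,0,0.25],[0,0,0,0,0.25],[0,0,0,0,0.25],[0,0,0,0,0.25]]
  ],
  "squeeze": 60
}}

```text
time: 33.45
tcp_pos: [0.4295, -0.1172, 0.0107]
ee_rot: [2.639, 1.701, 0.002]
ft_force: [0.3, -0.4, -0.3]
opening: 0.0643
grasp_force: 0.0
```

```bash
python3 go.py 429.5 -115.7 4 -24.3 1; sed -i 's/(.5265,.411),-70.4/(.528,.413),-70/; s/g\[v-3:v+4,u-3:u+4\]-60/g[v-3:v+4,u-3:u+4]-50/' holes.py; python3 - <<'E'
from meas import *
P=np.load("top0.npy"); P=cloud("top",P)
# long cell: end-piece (dark) and body along its axis at top face
im=cv2.imread("pics/top0.png").min(-1); a=np.radians(65.7); e=np.array([np.cos(a),np.sin(a)]); c=np.array([.4285,-.1157])
for n in("top","side"):
    im=cv2.imread(f"pics/{n}0.png").min(-1).astype(np.float32)
    s=np.arange(-80,81,2); L=[]
    for t in s: 
        L.append(np.mean([cv2.getRectSubPix(im,(1,1),pix(n,(*(c+e*t/1000+np.array([-e[1],e[0]])*w/1000),.034)))[0,0] for w in(-8,-4,0,4,8)]))
    L=np.array(L); print(n,[(int(a),int(b)) for a,b in zip(s,L) if abs(a)>52])
E
python3 holes.py
```

```text
t 33.45 tcp [ 429.5 -117.2   10.7] yang -24.4 tilt [ 0.0021 -0.0011] open 0.0643 F [ 0.3 -0.4 -0.3] grip 0.0
[1.4, -0.6, 6.7] -0.0016
top [(-80, 125), (-78, 126), (-76, 126), (-74, 128), (-72, 124), (-70, 96), (-68, 57), (-66, 35), (-64, 32), (-62, 49), (-60, 87), (-58, 107), (-56, 111), (-54, 110), (54, 109), (56, 110), (58, 111), (60, 112), (62, 92), (64, 59), (66, 36), (68, 35), (70, 61), (72, 98), (74, 122), (76, 130), (78, 129), (80, 127)]
side [(-80, 78), (-78, 79), (-76, 76), (-74, 58), (-72, 36), (-70, 22), (-68, 18), (-66, 23), (-64, 34), (-62, 48), (-60, 65), (-58, 87), (-56, 116), (-54, 140), (54, 165), (56, 165), (58, 163), (60, 157), (62, 149), (64, 130), (66, 108), (68, 85), (70, 66), (72, 73), (74, 91), (76, 120), (78, 151), (80, 170)]
-1 -1 (87, 204) [472.6 472.2]
-1 1 (81, 184) [532.1 493.5]
1 -1 (135, 187) [522.4 334.6]
1 1 (129, 167) [586.7 358.9]
centre [528.5 414.8] len 145.74407585954555 ang -69.0
-1 -1 (183, 143) [474.7 474.2]
-1 1 (195, 137) [530.5 488.7]
1 -1 (210, 156) [519.8 326. ]
1 1 (222, 149) [584.5 360.1]
centre [527.4 412.2] len 147.05420023252444 ang -70.3
```

{"op": "drive_tool", "data": {
  "motion": [
    [[1,0,4,0,0.25],[0.5,0,2.5,0,0.25],[0,0,0,0,0.25],[0,0,0,0,0.4],[0,0,0,0,0.5],[0,0,0,0,0.6],[0,0,0,0,0.75],[0,0,0,0,0.75],[0,0,0,0,0.75]]
  ]
}}

```text
time: 34.35
tcp_pos: [0.4294, -0.1156, 0.0035]
ee_rot: [2.641, 1.702, 0.0]
ft_force: [-1.9, 0.0, 4.4]
opening: 0.0306
grasp_force: 59.6
```

```bash
python3 go.py 429.5 -115.7 4 -24.3 1
```

```text
t 34.35 tcp [ 429.4 -115.6    3.5] yang -24.4 tilt [ 0.0002 -0.0002] open 0.0306 F [-1.9  0.   4.4] grip 59.6
[-0.1, 0.2, -0.5] -0.0018
```

{"op": "drive_tool", "data": {
  "motion": [
    [[0,0,-15,0,0.75],[0,0,-35,0,0.75],[0,0,-45,0,0.75],[0,0,-45,0,0.75],[0,0,-10,0,0.75]]
  ]
}}

```text
time: 34.85
tcp_pos: [0.4318, -0.1168, 0.158]
ee_rot: [2.633, 1.697, 0.008]
ft_force: [0.9, -0.7, -2.0]
opening: 0.03
grasp_force: 60.3
```

```bash
python3 go.py 528.5 413 150 20 13
```

```text
t 34.85 tcp [ 431.8 -116.8  158. ] yang -24.4 tilt [ 0.0088 -0.0047] open 0.03 F [ 0.9 -0.7 -2. ] grip 60.3
[40.2, -10.1, 0.5] -0.0596
[40.7, -7.7, 0.5] -0.0596
[41.1, -5.2, 0.5] -0.0596
[41.3, -2.8, 0.5] -0.0596
[41.4, -0.3, 0.5] -0.0596
[41.4, 2.2, 0.5] -0.0596
[41.2, 4.6, 0.5] -0.0596
[40.8, 7.1, 0.5] -0.0596
[40.3, 9.5, 0.5] -0.0596
[39.7, 11.9, 0.5] -0.0596
[38.9, 14.2, 0.5] -0.0596
[38.0, 16.5, 0.5] -0.0596
[36.9, 18.8, 0.5] -0.0596
```

{"op": "drive_tool", "data": {
  "motion": [
    [[28,-6,0,-0.0596,0.75],[40.5,-7.5,0,-0.0596,0.75],[41,-5,0,-0.0596,0.75],[41,-3,0,-0.0596,0.75],[41.5,0,0,-0.0596,0.75],[41.5,2,0,-0.0596,0.75],[41,4.5,0,-0.0596,0.75],[41,7,0,-0.0596,0.75],[40,9.5,0,-0.0596,0.75],[40,12,0,-0.0596,0.75],[39,14,0,-0.0596,0.75],[38,16.5,0,-0.0596,0.75]]
  ]
}}

```text
time: 36.05
tcp_pos: [0.5154, 0.3615, 0.1498]
ee_rot: [-1.873, -2.519, 0.006]
ft_force: [0.6, 0.4, -3.0]
opening: 0.0301
grasp_force: 60.2
```

{"op": "drive_tool", "data": {
  "motion": [
    [[27,14,0,-0.03,0.75],[14,6,0,-0.03,0.75],[3,1,0,0,0.75],[0,0,0,0,0.75],[0,0,0,0,0.75],[0,0,0,0,0.75]]
  ]
}}

```text
time: 36.65
tcp_pos: [0.5237, 0.4073, 0.153]
ee_rot: [-1.804, -2.572, 0.001]
ft_force: [-0.3, -0.4, -3.5]
opening: 0.0301
grasp_force: 60.1
```

```bash
python3 go.py 528.5 413 65 20 3; python3 - <<'E'
from h import *
for n in("top","side"):
    im,d=manip.snapshot(n)
    for r in manip.landmark_of(n,"clip_carrier")[:2]: print(n,np.round(r["at"],4)*1000,round(r["confidence"],2))
im,d=manip.snapshot("side"); a=cv2.resize(im[90:190,140:270],(520,400)); cv2.imwrite("pics/p6.png",a[:,:,::-1])
E
```

```text
t 36.65 tcp [523.7 407.3 153. ] yang 19.9 tilt [-0.0004 -0.0005] open 0.0301 F [-0.3 -0.4 -3.5] grip 60.1
[1.3, 2.2, 29.3] -0.0004
[1.3, 2.2, 29.3] -0.0004
[1.3, 2.2, 29.3] -0.0004
top [ 5.350e+02  4.153e+02 -1.000e-01] 0.85
side [529.1 415.2  -2.3] 0.57
```

View pics/p6.png

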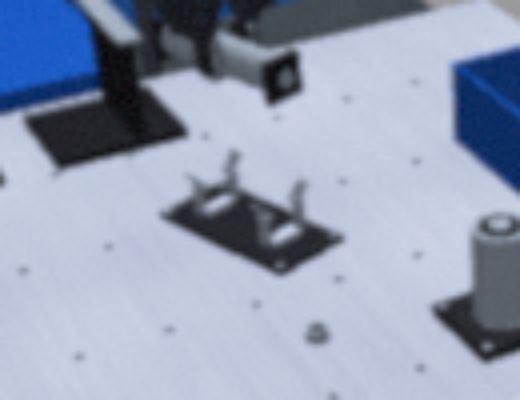

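```bash
python3 - <<'E'
from meas import *
c=np.array([.528,.4135]); a=np.radians(-70); e=np.array([np.cos(a),np.sin(a)]); f=np.array([-e[1],e[0]])
for n,th in(("top",105),("side",150)):
    im=cv2.imread(f"pics/{n}0.png")[:,:,::-1]; d=np.load(f"{n}0.npy"); P=cloud(n,d)
    r=P[...,:2]-c; s=r@e*1000; t=r@f*1000; g=im.min(-1)
    for i in(-42,42):
        m=(abs(s-i)<16)&(abs(t)<25)&(P[...,2]<.03)&(g>th)
        k,l,st,_=cv2.connectedComponentsWithStats(m.astype(np.uint8)); b=1+np.argmax(st[1:,4]); v,u=np.nonzero(l==b)
        q=(ray(n,np.c_[u,v],.012)[:,:2]-c)*1000; print(n,i,len(u),"z",np.median(P[l==b][:,2]).round(4),"s",(q@e).mean().round(1),(q@e).min().round(1),(q@e).max().round(1),"t",(q@f).mean().round(1),(q@f).min().round(1),(q@f).max().round(1))
E
```

```text
top -42 35 z 0.0115 s -39.3 -45.4 -34.5 t 1.0 -14.2 13.0
top 42 34 z 0.0106 s 44.3 38.4 49.5 t 1.3 -13.8 12.6
side -42 10 z 0.0141 s -44.9 -49.3 -40.9 t 2.8 -9.9 13.6
side 42 12 z 0.0145 s 38.9 33.7 44.0 t 4.2 -7.3 15.6
```

{"op": "drive_tool", "data": {
  "motion": [
    [[1,2,20,0,0.75],[1,2,30,0,0.75],[0.9,2,28,0,0.75],[0,0,11,0,0.75],[0,0,4,0,0.75],[0,0,0,0,0.75],[0,0,0,0,0.75],[0,0,0,0,0.75],[0,0,0,0,0.75]]
  ]
}}

```text
time: 37.8
tcp_pos: [0.5291, 0.4138, 0.0616]
ee_rot: [1.801, 2.573, 0.003]
ft_force: [-0.2, 0.7, -3.5]
opening: 0.0301
grasp_force: 60.1
```

```bash
python3 go.py 528.5 412.1 58 20 1; python3 - <<'E'
from h import *
im,d=manip.snapshot("side"); a=cv2.resize(im[115:165,165:245],(640,400)); cv2.imwrite("pics/s7.png",im[:,:,::-1]); np.save("s7.npy",d)
im,d=manip.snapshot("top"); b=cv2.resize(im[160:210,70:150],(320,200)); cv2.imwrite("pics/t7.png",im[:,:,::-1])
c=np.zeros((600,640,3),np.uint8); c[:400]=a; c[400:,:320]=b; cv2.imwrite("pics/p7.png",c[:,:,::-1])
E
```

```text
t 37.8 tcp [529.1 413.8  61.6] yang 20.0 tilt [0.0021 0.0012] open 0.0301 F [-0.2  0.7 -3.5] grip 60.1
[-1.4, -1.1, 3.6] 0.0002
```

View pics/p7.png

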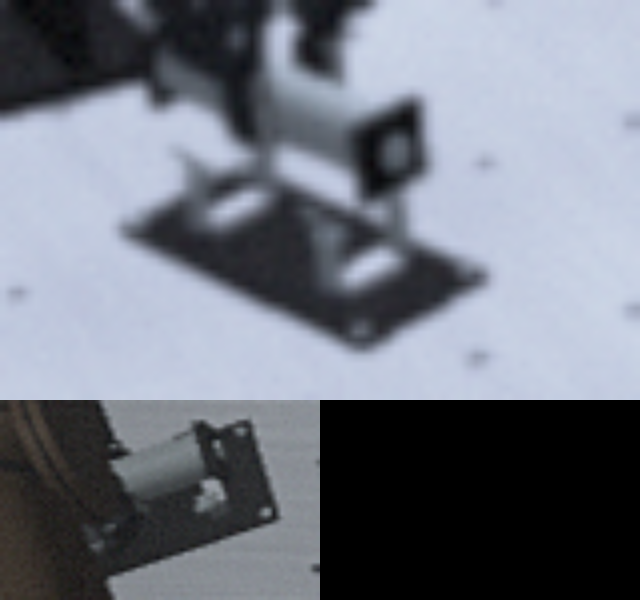

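```bash
python3 - <<'E'
from meas import *
c=np.array([.528,.4135]); a=np.radians(-70); e=np.array([np.cos(a),np.sin(a)]); f=np.array([-e[1],e[0]])
for n,z,ws,fn in(("top",.090,(-4,0,4),"t7"),("side",.078,(-13,-12,-11),"s7"),("side",.080,(-13,-12,-11),"s7")):
    im=cv2.imread(f"pics/{fn}.png").min(-1).astype(np.float32); s=np.arange(40,92,2)
    L=[np.mean([cv2.getRectSubPix(im,(1,1),pix(n,(*(c+(e*t+f*w)/1000),z)))[0,0] for w in ws]) for t in s]
    print(n,z,[(int(p),int(q)) for p,q in zip(s,L)])
# plate right and left ends at z=6/8 along axis, initial images
for n,z,fn in(("top",.006,"top0"),("side",.006,"side0"),("side",.008,"side0")):
    im=cv2.imread(f"pics/{fn}.png").min(-1).astype(np.float32)
    for s in(np.arange(-92,-60,2),np.arange(62,94,2)):
        L=[np.mean([cv2.getRectSubPix(im,(1,1),pix(n,(*(c+(e*t+f*w)/1000),z)))[0,0] for w in(-12,-6,0,6,12)]) for t in s]
        print(n,z,[(int(p),int(q)) for p,q in zip(s,L)])
E
```

```text
top 0.09 [(40, 117), (42, 118), (44, 117), (46, 116), (48, 117), (50, 118), (52, 118), (54, 118), (56, 121), (58, 116), (60, 90), (62, 51), (64, 38), (66, 37), (68, 34), (70, 52), (72, 75), (74, 70), (76, 46), (78, 39), (80, 41), (82, 40), (84, 44), (86, 60), (88, 79), (90, 79)]
side 0.078 [(40, 90), (42, 91), (44, 90), (46, 90), (48, 85), (50, 80), (52, 74), (54, 63), (56, 52), (58, 42), (60, 31), (62, 21), (64, 14), (66, 10), (68, 17), (70, 25), (72, 30), (74, 38), (76, 43), (78, 41), (80, 39), (82, 40), (84, 46), (86, 61), (88, 89), (90, 118)]
side 0.08 [(40, 92), (42, 92), (44, 92), (46, 91), (48, 86), (50, 78), (52, 71), (54, 62), (56, 50), (58, 40), (60, 30), (62, 21), (64, 17), (66, 13), (68, 18), (70, 30), (72, 41), (74, 48), (76, 55), (78, 55), (80, 52), (82, 46), (84, 43), (86, 49), (88, 65), (90, 89)]
top 0.006 [(-92, 132), (-90, 131), (-88, 132), (-86, 131), (-84, 132), (-82, 133), (-80, 134), (-78, 125), (-76, 91), (-74, 50), (-72, 37), (-70, 42), (-68, 44), (-66, 43), (-64, 43), (-62, 46)]
top 0.006 [(62, 42), (64, 43), (66, 42), (68, 44), (70, 44), (72, 43), (74, 43), (76, 38), (78, 47), (80, 82), (82, 120), (84, 137), (86, 133), (88, 133), (90, 132), (92, 130)]
side 0.006 [(-92, 181), (-90, 176), (-88, 168), (-86, 158), (-84, 144), (-82, 128), (-80, 113), (-78, 98), (-76, 84), (-74, 74), (-72, 68), (-70, 67), (-68, 67), (-66, 71), (-64, 81), (-62, 95)]
side 0.006 [(62, 38), (64, 38), (66, 38), (68, 38), (70, 37), (72, 39), (74, 46), (76, 58), (78, 79), (80, 105), (82, 131), (84, 154), (86, 172), (88, 183), (90, 188), (92, 190)]
side 0.008 [(-92, 183), (-90, 179), (-88, 173), (-86, 167), (-84, 156), (-82, 145), (-80, 131), (-78, 117), (-76, 102), (-74, 88), (-72, 77), (-70, 70), (-68, 66), (-66, 66), (-64, 71), (-62, 80)]
side 0.008 [(62, 39), (64, 39), (66, 39), (68, 39), (70, 38), (72, 38), (74, 38), (76, 43), (78, 54), (80, 75), (82, 100), (84, 126), (86, 151), (88, 169), (90, 180), (92, 187)]
```

Top and side both put the cell about 1.5 mm short along −x of the clip centre. I'll correct that and press down.

{"op": "drive_tool", "data": {
  "motion": [
    [[-1.5,0,4,0,0.8],[0,0,6,0,0.8],[0,0,6,0,0.8],[0,0,4,0,0.8],[0,0,2,0,0.8],[0,0,0,0,0.8],[0,0,0,0,0.8]]
  ],
  "squeeze": 90
}}

```text
time: 38.6
tcp_pos: [0.529, 0.4121, 0.0382]
ee_rot: [1.802, 2.574, 0.0]
ft_force: [0.2, 0.8, -3.5]
opening: 0.0293
grasp_force: 89.1
```

```bash
python3 go.py 529.1 412.3 13.5 20 1
```

```text
t 38.6 tcp [529.  412.1  38.2] yang 20.0 tilt [0.0001 0.0001] open 0.0293 F [ 0.2  0.8 -3.5] grip 89.1
[0.2, 0.2, 24.7] 0.0003
```

{"op": "drive_tool", "data": {
  "motion": [
    [[0,0,3,0,0.8],[0,0,3,0,0.8],[0,0,3,0,0.8],[0,0,2,0,0.8],[0,0,0,0,0.8],[0,0,0,0,0.8]]
  ]
}}

```text
time: 39.2
tcp_pos: [0.5297, 0.4127, 0.0291]
ee_rot: [1.801, 2.573, 0.003]
ft_force: [-1.7, -1.4, 5.1]
opening: 0.0295
grasp_force: 90.4
```

{"op": "drive_tool", "data": {
  "motion": [
    [[0,0,2.5,0,0.8],[0,0,2.5,0,0.8],[0,0,2.5,0,0.8],[0,0,1.5,0,0.8],[0,0,0,0,0.8],[0,0,0,0,0.8]]
  ]
}}

```text
time: 39.8
tcp_pos: [0.5287, 0.4119, 0.0172]
ee_rot: [-1.802, -2.573, 0.0]
ft_force: [1.0, 0.4, -2.7]
opening: 0.0297
grasp_force: 89.7
```

{"op": "drive_tool", "data": {
  "motion": [
    [[0,0,1.5,0,0.8],[0,0,1,0,0.8],[0,0,1,0,0.8],[0,0,0.7,0,0.8],[0,0,0,0,0.8],[0,0,0,0,0.8],[0,0,0,0,0.8]]
  ]
}}

```text
time: 40.5
tcp_pos: [0.5288, 0.4119, 0.0137]
ee_rot: [1.801, 2.574, -0.0]
ft_force: [1.9, 0.8, -3.7]
opening: 0.0294
grasp_force: 89.4
```

{"op": "drive_tool", "data": {
  "motion": [
    [[0,0,0.7,0,0.8],[0,0,0.7,0,0.8],[0,0,0.5,0,0.8],[0,0,0.5,0,0.8],[0,0,0,0,0.8],[0,0,0,0,0.8]]
  ]
}}

```text
time: 41.1
tcp_pos: [0.529, 0.4119, 0.0135]
ee_rot: [-1.801, -2.574, 0.002]
ft_force: [-3.1, -3.7, 7.4]
opening: 0.0295
grasp_force: 90.5
```

It bottoms at z = 13.5 mm, as expected for fully home. I'll release and back off.

{"op": "drive_tool", "data": {
  "motion": [
    [[0,0,0,0,0.6],[0,0,0,0,0.45],[0,0,0,0,0.35],[0,0,0,0,0.3],[0,0,-10,0,0.3],[0,0,-35,0,0.3],[0,0,-45,0,0.3],[0,0,-45,0,0.3],[30,-30,-30,0,0.3],[35,-35,-10,0,0.3],[40,-35,0,0,0.3],[40,-35,0,0,0.3]]
  ]
}}

```text
time: 42.3
tcp_pos: [0.3586, 0.499, 0.1873]
ee_rot: [1.803, 2.573, 0.005]
ft_force: [0.5, 0.4, 0.1]
opening: 0.0597
grasp_force: 0.0
```

{"op": "drive_tool", "data": {
  "motion": [
    [[35,-30,0,0,0.3],[20,-15,0,0,0.3],[0,0,0,0,0.3],[0,0,0,0,0.3],[0,0,0,0,0.3]]
  ]
}}

```text
time: 42.8
tcp_pos: [0.2997, 0.534, 0.1856]
ee_rot: [1.803, 2.572, 0.001]
ft_force: [-0.4, 0.6, 0.2]
opening: 0.0596
grasp_force: 0.0
```

```bash
python3 - <<'E'
from meas import *
c=np.array([.528,.4135]); a=np.radians(-70); e=np.array([np.cos(a),np.sin(a)]); f=np.array([-e[1],e[0]])
I={}
for n in("top","side"):
    im,d=manip.snapshot(n); I[n]=im; np.save(f"{n}9.npy",d)
    P=cloud(n,d); r=P[...,:2]-c; s=r@e*1000; t=r@f*1000
    m=(abs(s)<30)&(abs(t)<8)&(P[...,2]>.03)&(d>0); print(n,"top of body z",np.percentile(P[m][:,2],[50,90]).round(4))
    z=.045; g=im.min(-1).astype(np.float32); sv=np.arange(-86,87,2)
    L=[np.mean([cv2.getRectSubPix(g,(1,1),pix(n,(*(c+(e*q+f*w)/1000),z)))[0,0] for w in(-4,0,4)]) for q in sv]
    print([(int(p),int(q)) for p,q in zip(sv,L) if abs(p)>54])
    for k,(x,y,lo,hi,rr,b) in {"slim":(.516,-.41,.08,.12,.08,120),"stout":(.642,-.16,.075,.11,.06,120),"drum":(.643,.17,.086,.1,.04,0)}.items(): print(k,blob(n,im,d,(x,y),lo,hi,rr,b))
A=cv2.resize(I["side"][115:165,165:245],(480,300)); B=cv2.resize(I["top"][155:215,70:150],(400,300)); B2=cv2.resize(I["top"][125:165,175:225],(375,300)); A2=cv2.resize(I["side"][140:200,235:295],(300,300))
o=np.zeros((600,800,3),np.uint8); o[:300,:480]=A; o[:300,480:780]=A2; o[300:,:400]=B; o[300:,400:775]=B2; cv2.imwrite("pics/p8.png",o[:,:,::-1])
E
```

```text
top top of body z [0.0427 0.0457]
[(-86, 131), (-84, 130), (-82, 128), (-80, 129), (-78, 130), (-76, 129), (-74, 132), (-72, 128), (-70, 105), (-68, 62), (-66, 37), (-64, 36), (-62, 58), (-60, 92), (-58, 118), (-56, 118), (56, 114), (58, 117), (60, 111), (62, 89), (64, 55), (66, 36), (68, 37), (70, 39), (72, 56), (74, 75), (76, 71), (78, 47), (80, 41), (82, 39), (84, 37), (86, 48)]
slim {'n': 342, 'z': 100.4, 'mean': array([ 515.6, -409.6]), 'rect': array([ 515.6, -410. ]), 'size': array([119.4,  23.6]), 'ang': -84.0, 'pca': np.float64(-84.0)}
stout {'n': 413, 'z': 90.0, 'mean': array([ 641.9, -161. ]), 'rect': array([ 641.6, -160.4]), 'size': array([81.8, 43. ]), 'ang': 86.9, 'pca': np.float64(87.8)}
drum {'n': 220, 'z': 89.6, 'mean': array([642.8, 169.8]), 'rect': array([642.3, 170.5]), 'size': array([47., 45.]), 'ang': 1.8, 'pca': np.float64(-4.6)}
side top of body z [0.0453 0.0474]
[(-86, 193), (-84, 191), (-82, 186), (-80, 180), (-78, 169), (-76, 150), (-74, 129), (-72, 108), (-70, 93), (-68, 83), (-66, 89), (-64, 103), (-62, 119), (-60, 131), (-58, 142), (-56, 149), (56, 120), (58, 101), (60, 80), (62, 60), (64, 42), (66, 30), (68, 21), (70, 19), (72, 19), (74, 22), (76, 30), (78, 39), (80, 50), (82, 63), (84, 78), (86, 93)]
slim {'n': 563, 'z': 101.6, 'mean': array([ 515.8, -411.3]), 'rect': array([ 511.9, -409.5]), 'size': array([120.7,  35.5]), 'ang': -84.0, 'pca': np.float64(-83.7)}
stout {'n': 344, 'z': 92.1, 'mean': array([ 640.5, -160.8]), 'rect': array([ 639.2, -159.9]), 'size': array([87.9, 48.1]), 'ang': 86.1, 'pca': np.float64(86.9)}
drum {'n': 110, 'z': 92.4, 'mean': array([641. , 168.1]), 'rect': array([640.2, 168.8]), 'size': array([54.3, 46.4]), 'ang': 59.2, 'pca': np.float64(57.6)}
```

View pics/p8.png

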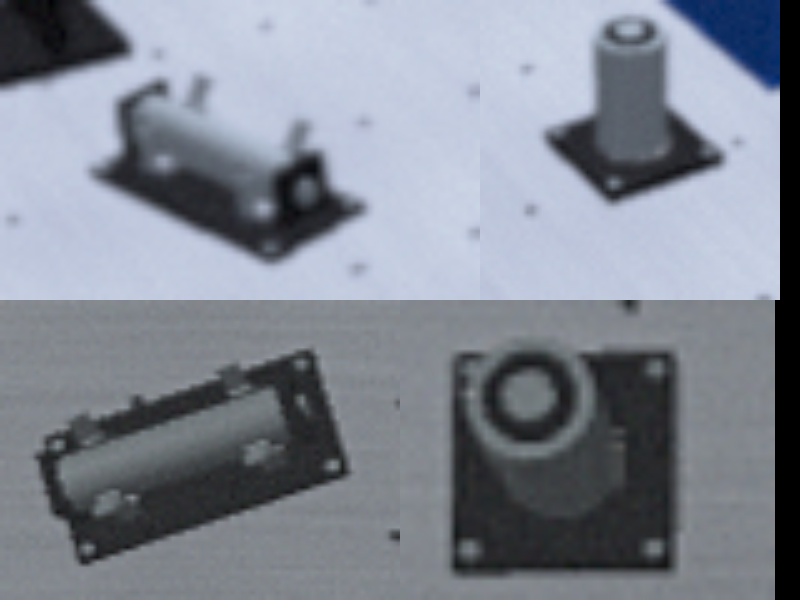

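The crops show the long cell seated in both clips, with its top at z ≈ 44 mm and its centre within about 1 mm. The drum, slim and stout cells all stand centred, so I'll hand in.

```bash
python3 -c "
from bench import manip; print(manip.job_done())"
```

```text
the job is handed in; nothing more can be done
None
```

I handed the job in at about 43 s. By the last camera check, the slim, stout and drum cells stand within 1–2 mm of their outlines, and the long cell is fully home in the clips, about 1 mm off centre. The gripper is open and clear of everything; the slim cell was lifted and reset once to fix a 3 mm offset.

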